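# Release the tool-locked battery door of a refrigerant manifold and fit two cells

## Robot

A 6-joint arm with a two-finger parallel gripper is mounted at the origin on the work surface. World frame = base frame: x ahead of the robot, y to its left, z up, the work surface at z = 0. Lengths are in m, angles in rad, forces in N, time in s.
With the tool pointing down it reaches from about 0.275 to 1 m from the base axis. Payload 8.4 kg.
Tool frame: the origin (TCP) lies on the front face of the gripper's body, between the roots of the fingers; the fingertips stand 73 mm ahead of it and the grasp point (between the pads) lies 54 mm ahead of it (env.finger_overhang is the distance from the TCP to the fingertips, in m); x points along the fingers, y is the direction in which the jaws open and shut, and the axes are right-handed (so a half turn about x gives the same grasp; the last joint's range is limited). The gripper opens to 85 mm and grips with 20 to 120 N. Pads are 22 mm wide; open, the fingers measure 114 mm over their backs; the gripper's body (76 mm by 85 mm) begins 54 mm behind the grasp point. The pads swing forward as they close: fully open they stand 13 mm farther back than shut.
Start: joints at [-1.183, 0.353, 1.633, -0, 1.155, -0.002], TCP at [0.238, -0.578, 0.304] pointing down, gripper open.
Joint ranges: [-2.63, 2.63], [-0.92, 2.1], [0.06, 2.66], [-1.3, 4.44], [0, 2.69], [-3.02, 3.02]. Speed limits (rad/s): [2.22, 2.22, 2.79, 3.14, 3.14, 3.14].

## Interface

Orientations are given as a unit quaternion [x, y, z, w].
In Python, from bench import env, cams, close_job gives the robot as it stands. The module is installed in compiled form; this text tells all that it offers.
- The arm moves only by the tool carry_out, never from a script. Its argument "increments" is a list of rows, each an object with "travel": the shift along the tool's x, y, z in mm, a list of three; "twist": the turn, a rotation vector about the tool's x, y, z in degrees, a list of three; "gripper": the gripper's target within -1 to 1 (shut at 1, half-way at 0, fully open at -1). A call has exactly 8 rows; each row shifts and turns the pose as measured when the row begins, along the tool's axes as they then stand; what a row does not reach is not made up. A row lasts 1/12 s, in which the tool goes at most 41.7 mm and 7.16 degrees, less where a joint would pass 70% of its speed; a pose out of reach is approached as far as the arm can. A call is refused whole if a number of a shift passes 41.7 or a number of a turn 7.16, either way. A call with a gripper value outside its range is refused whole. The fingers move at their own pace and stop on an object; the grip force is fixed at half the most. Time passes only in rows, so rows that do not move let the fingers close, or fill a call up. It gives the time, the measured TCP pose, the force and the opening at its end, in the units of the state.
- env.get_state(): the state, without advancing time (a new reading comes with each control period).
- cams.read_camera(name): name is "scene" or "side" or "wrist"; returns the picture (384x512x3 uint8, red, green, blue); there is no depth.
- cams.camera_model(name): a dict with "intrinsics" (3x3 intrinsics, pixels), "world_from_camera" (4x4, takes a point from camera to world coordinates). Camera axes: x right, y down, z forward; pixel columns grow to the right and rows downward; lengths in m; the calibration is good to about 2 mm. A picture is of the moment at which its call begins: read the wrist's pose just before it. camera_model takes no time and is no camera call; for the wrist camera it gives the pose at the moment of the call.
- close_job(): hands the job in, once; it reports no verdict.
The state is a dict: "t": time; "qpos": joint angles; "dq": joint speeds; "tau": joint torques, N m; "tool_pos": TCP position; "ee_rot": TCP orientation; "force": force on the tool from outside, world axes, zero at the start; "ft_torque": the same for the moment, N m; "grip_width": finger opening in m.
Only numpy, scipy, OpenCV 4.12 (cv2) and the standard library are available. Lean on these libraries where they do the work, as an engineer would, in place of code of your own. Each camera call takes 0.05 s, during which the arm holds its last target. There are 200 camera calls.

## Task

Open the battery door of the blue manifold: hold the screwdriver, push its blade into the slot in the end wall and feel along the slot for the latch tab hidden behind it, pressing gently (no ramming or levering) until the door springs open. Then lay the screwdriver flat on the bench clear of the manifold, and drop the two fresh cells, one in each pocket of the battery bay, fully down and with their plus ends towards the hose ports; leave the door open and the other things on the bench where they are.

Things in the scene. Friction and masses are not known exactly. Their poses are not given: they have to be found in the camera images.
- manifold: Digital refrigerant manifold, face down, fixed: blue case 210 x 130 mm, black bumpers, its deck 60 mm above the bench. Origin: centre of the case's underside. x (level) runs from the slot end (x = -105 mm) to the aluminium valve block, hand wheels and brass hose ports (x = 105 to 172 mm, under 54 mm high). Battery bay: a channel in the deck along y = 0, split into two pockets in line.
- slot (a point): Middle of the level slot in the end wall, outer face, 41.5 mm above the bench; manifold axes: enter along +x. 48 mm long (y), 9 mm high, wall 4 mm. Behind a black dust seal (no resistance) is the unseen latch tab, 10 mm wide, its face 9 mm behind the outer face, its middle up to 17 mm to either side, different each time. Push it 4 mm (3 to 5 N; stop at 7 mm). Beside it: free to a rigid wall 25 mm in.
- door (a joint): Battery door angle, rad: 0 shut and latched, 2.75 fully open. The door (48 x 137 mm, its top 71 mm above the bench, free end just above the slot) covers the bay, is hinged at its end towards the hose ports and, once the latch is pressed, springs up, over and back by itself to about 2.7 within 1.5 s; it then leans back over the valve block, clear of the bay.
- pocket_a (a point): Centre of a cell seated in the pocket nearer the slot end, 59.25 mm above the bench (the cell's upper 6.5 mm stand proud of the deck); axes as the manifold's. Under the door until it opens. The pocket is 18.5 mm wide, 56 mm long, 8 mm deep.
- pocket_b (a point): The same for the pocket nearer the hose ports, 59 mm further along the manifold's +x.
- screwdriver: Insulated screwdriver, 85 g, lying level on the bench: red eight-sided handle 28 mm across its flats and about 100 mm long (two of the flats upright, centred on the origin), then a collar and a red shank 5 mm thick ending in a small flat blade 5 mm wide, 3 mm thick. Origin: under the middle of the handle, on the bench; x points along it to the blade, z up.
- driver_grip (a point): On the screwdriver's axis in the middle of the handle (14 mm above the bench as it lies), near its centre of mass; screwdriver axes.
- driver_tip (a point): The end of the blade, 165 mm ahead of driver_grip along the screwdriver's x.
- cell_tray: Black tray 132 x 34 mm, 3 mm thick with end lips 7 mm high, fixed; the two cells lie on it in line. Origin under its middle, x along it; plus ends of the cells towards its +x.
- cell1_center (a point): Middle of a fresh AA cell (14.5 mm thick, 50.5 mm long, 24 g, dark sleeve with a copper band at the plus end), lying 10.25 mm above the bench on the tray's 3 mm floor between two 2 mm rails that are wholly under it; cell axes, x to the plus end.
- cell2_center (a point): Middle of the other, equal cell, 62 mm further along the tray.
- cell1: The first cell; origin on its underside below its middle, x along it to the plus end (a 5.5 mm nub).
- cell2: The other cell, likewise.
- cell1_plus (a point): Plus end of the first cell, 25 mm from its middle.
- cell2_plus (a point): Plus end of the other cell, likewise.
- adapter: Bystander: upright brass adapter, 24 mm thick, 56 mm high; origin under its middle.
- meter: Bystander: black pocket meter lying flat, 150 x 62 x 28 mm; origin under its middle, x along it.
- tape: Bystander: grey roll of tape lying flat, 90 mm across, 25 mm high; origin under its middle.
Things that resemble listed ones, but are neither listed nor needed, are in the scene too. Leave any pink or red look-alike of the cell2 alone.

How it is judged:
On the way, in this order (a step that is already met when the one before it is completed fails the run):
1. the screwdriver's blade is through the slot (x of driver_tip in the frame of slot between 0.004 and 0.03 m and y of driver_tip in the frame of slot between -0.025 and 0.025 m and z of driver_tip in the frame of slot between -0.006 and 0.006 m), for 0.02 s.
2. the battery door has sprung open (beyond 2.2 rad) (value of joint door above 2.2 rad), for 0.1 s.
At the end, for the whole second after the job is handed in: One cell lies in each pocket, middle within 6 mm of the pocket's seat, along it within 7 degrees, plus end towards the hose ports; the door stands open beyond 2.2 rad; the screwdriver lies flat on the bench (axis below 22 mm at handle and blade), not touching the manifold; all at rest (((distance between cell1_center and pocket_a below 0.006 m and angle between the x axis of each of cell1, cell2 and the x axis of manifold, either way round below 0.12 rad and x of cell1_plus in the frame of pocket_a above 0.015 m and distance between cell2_center and pocket_b below 0.006 m and x of cell2_plus in the frame of pocket_b above 0.015 m) or (distance between cell1_center and pocket_b below 0.006 m and angle between the x axis of each of cell1, cell2 and the x axis of manifold, either way round below 0.12 rad and x of cell1_plus in the frame of pocket_b above 0.015 m and distance between cell2_center and pocket_a below 0.006 m and x of cell2_plus in the frame of pocket_a above 0.015 m)) and value of joint door above 2.2 rad and height (world z) of each of driver_grip, driver_tip below 0.022 m and contact force between screwdriver and manifold below 0.2 N and linear speed of each of cell1, cell2, screwdriver below 0.02 m/s).
It fails at once if the screwdriver is rammed or levered against the manifold (over 40 N) (contact force between screwdriver and manifold above 40 N).
It fails at once if a bystander (adapter, meter or tape) is moved by more than 30 mm (distance of any of adapter, meter, tape from where it was at the start of the episode above 0.03 m).
It also fails if it takes over 72 s, if anything falls off the work surface, if the arm or the gripper's body presses on something with over 40 N, if the wrist force passes 120 N, or if a joint passes its speed limit or range.

## Working session

There is one attempt and no reset: what is moved stays moved. The work goes in short steps, Python scripts to look and compute and a tool call to move; the robot and the scene stay as the last step left them, time stands still between calls to the robot, and variables do not carry over. Pictures are saved under pics/ and viewed, about 8 in all and at most 12, crops included, and the job is handed in when it is done.

Besides the shell and the picture viewer there is one more tool, called after ">>>" as a command line: name --argument value ..., lists and objects as JSON in quotes. carry_out: Moves the arm, as the interface text tells. Its arguments: {"type":"object","properties":{"increments":{"type":"array"}},"required":["increments"]}

```bash
mkdir -p pics; cat > h.py <<'E'
import numpy as np, cv2
from scipy.spatial.transform import Rotation as R
from bench import env, cams, close_job
def shot(name,fn,crop=None,s=1):
    im=cams.read_camera(name)[:,:,::-1]
    cv2.imwrite('pics/raw_'+fn,im)
    if crop: im=im[crop[1]:crop[3],crop[0]:crop[2]]
    cv2.imwrite('pics/'+fn,cv2.resize(im,None,fx=s,fy=s,interpolation=cv2.INTER_CUBIC))
def px2w(name,px,z,M=None):
    m=M or cams.camera_model(name);K=np.array(m['intrinsics']);T=np.array(m['world_from_camera'])
    d=T[:3,:3]@np.linalg.solve(K,[px[0],px[1],1]);o=T[:3,3]
    return o+d*(z-o[2])/d[2]
def w2px(name,p):
    m=cams.camera_model(name);K=np.array(m['intrinsics']);T=np.linalg.inv(m['world_from_camera'])
    q=K@(T[:3,:3]@np.array(p)+T[:3,3]);return q[:2]/q[2]
def st():
    s=env.get_state();print(s['t'],np.round(s['tool_pos'],4),'F',np.round(s['force'],1),'w',s['grip_width'])
    print(R.from_quat(s['ee_rot']).as_matrix().round(3));return s
E
python3 - <<'E'
from h import *
st()
for c in('scene','side','wrist'):
    m=cams.camera_model(c);print(c,np.round(m['world_from_camera'],3).tolist(),np.array(m['intrinsics'])[0,0])
a=cams.read_camera('scene')[:,:,::-1];b=cams.read_camera('side')[:,:,::-1]
cv2.imwrite('pics/s.png',cv2.resize(a,(800,600),interpolation=cv2.INTER_CUBIC));cv2.imwrite('pics/d.png',cv2.resize(b,(800,600),interpolation=cv2.INTER_CUBIC))
E
```

```text
0.0 [ 0.2374 -0.5778  0.3032] F [-0.6  0.3  0.4] w 0.08520242117967107
[[-0.001  0.38  -0.925]
 [ 0.001 -0.925 -0.38 ]
 [-1.    -0.001  0.   ]]
scene [[0.884, 0.301, -0.358, 0.979], [0.468, -0.554, 0.689, -0.746], [0.01, -0.776, -0.63, 0.767], [0.0, 0.0, 0.0, 1.0]] 413.8873057354255
side [[0.964, -0.174, 0.199, 0.395], [-0.264, -0.667, 0.696, -0.671], [0.011, -0.724, -0.69, 0.773], [0.0, 0.0, 0.0, 1.0]] 386.49873423502606
wrist [[0.38, -0.881, -0.281, 0.31], [-0.925, -0.362, -0.114, -0.547], [-0.001, 0.304, -0.953, 0.374], [0.0, 0.0, 0.0, 1.0]] 284.83133873720374
```

View pics/s.png

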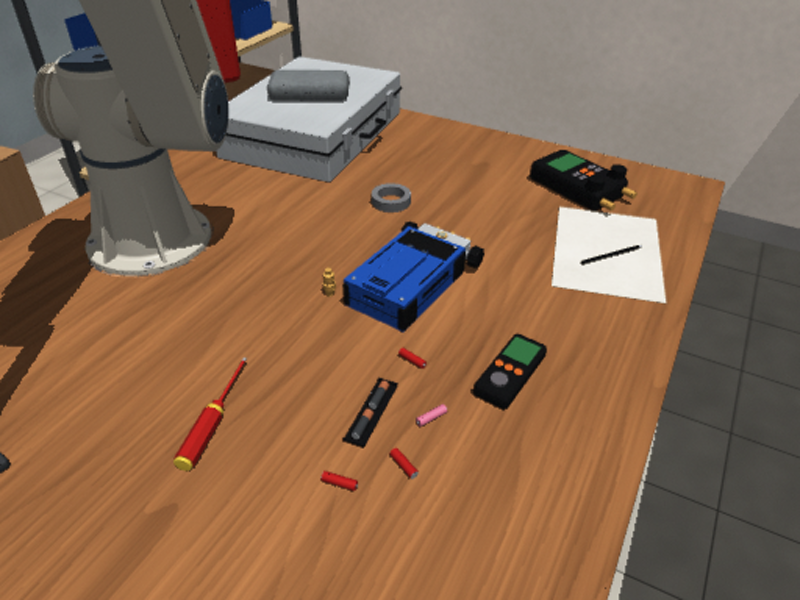

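View pics/d.png

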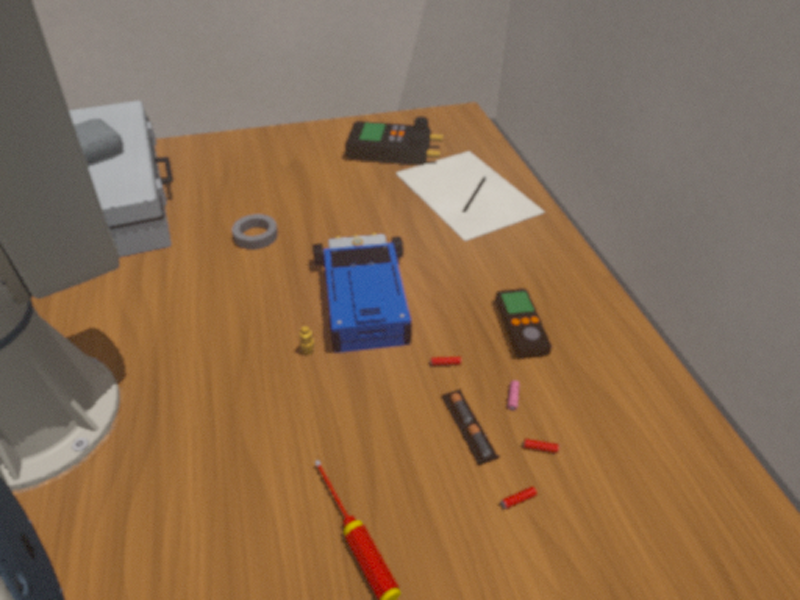

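Scene: the manifold has its slot end toward the lower left at (375,305) and its ports at (440,240). The screwdriver handle runs (183,465)-(215,408) with its tip at (244,360). The tray spans (347,440)-(395,382). The side view agrees. Next I'll view an enlarged composite.

```bash
python3 - <<'E'
from h import *
a=cams.read_camera('scene')[:,:,::-1];b=cams.read_camera('side')[:,:,::-1]
def c(im,x,y,w=100,h=75): return cv2.resize(im[y:y+h,x:x+w],(400,300),interpolation=cv2.INTER_CUBIC)
# scene manifold x215-315,y140-215 ; side manifold 190-290,150-225 ; scene tray 205-305,235-310 ; scene driver 100-200(125)...
im=np.vstack([np.hstack([c(a,215,140),c(b,190,150)]),np.hstack([c(a,205,235),c(a,90,226)])])
cv2.imwrite('pics/c1.png',im)
for n,l in(('scene',[((183,465),.014),((215,408),.014),((244,360),.014),((347,440),.003),((395,382),.003),((344,281),.06),((403,305),.06),((467,240),.06)]),('side',[((318,463),.014),((350,525),.014),((390,595),.014),((445,393),.003),((495,460),.003),((333,325),.06),((408,320),.06),((325,245),.06),((400,245),.06)])):
    for p,z in l: print(n,p,px2w(n,np.array(p)*.64,z).round(3))
E
```

```text
scene (183, 465) [ 0.463 -0.402  0.014]
scene (215, 408) [ 0.433 -0.3    0.014]
scene (244, 360) [ 0.407 -0.199  0.014]
scene (347, 440) [ 0.635 -0.25   0.003]
scene (395, 382) [ 0.642 -0.115  0.003]
scene (344, 281) [0.473 0.009 0.06 ]
scene (403, 305) [0.595 0.    0.06 ]
scene (467, 240) [0.614 0.232 0.06 ]
side (318, 463) [ 0.406 -0.198  0.014]
side (350, 525) [ 0.432 -0.299  0.014]
side (390, 595) [ 0.461 -0.398  0.014]
side (445, 393) [ 0.622 -0.118  0.003]
side (495, 460) [ 0.655 -0.252  0.003]
side (333, 325) [0.471 0.02  0.06 ]
side (408, 320) [ 0.593 -0.     0.06 ]
side (325, 245) [0.494 0.231 0.06 ]
side (400, 245) [0.631 0.195 0.06 ]
```

View pics/c1.png

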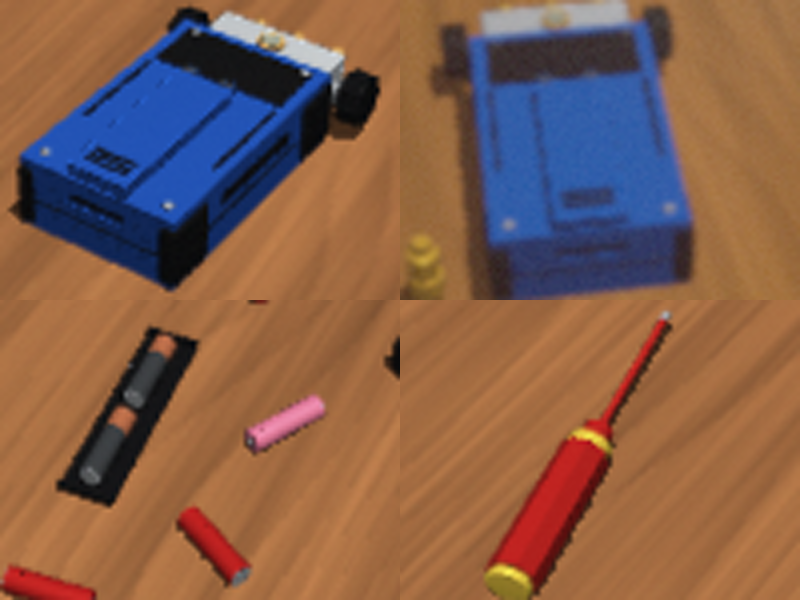

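Composite: the slot in the scene crop runs from about (70,197) to (124,221), and both cells have copper ends pointing away (world +y). I'll make one top-down wrist survey on the way.

```bash
cat >> h.py <<'E'
import json
def plan(p,zyaw,grip,n=None,vmax=38.,rmax=6.9,level=True):
    """print rows of 8 that take the tool to p, pointing down, tool z at zyaw (deg)"""
    s=env.get_state();P=np.array(s['tool_pos']);A=R.from_quat(s['ee_rot'])
    z=np.array([np.cos(np.radians(zyaw)),np.sin(np.radians(zyaw)),0]);x=np.array([0,0,-1.]);y=np.cross(z,x)
    B=R.from_matrix(np.c_[x,y,z]);rv=(A.inv()*B).as_rotvec(degrees=True)
    D=np.array(p)-P
    k=max(np.linalg.norm(D)*1000/vmax,np.abs(rv).max()/rmax,1);k=int(np.ceil(k));k=max(k,n or 0)
    rows=[]
    for i in range(k):
        Ai=A*R.from_rotvec(rv*i/k,degrees=True)
        rows.append({"travel":[round(float(v),1) for v in Ai.inv().apply(D/k*1000)],"twist":[round(float(v),1) for v in rv/k],"gripper":grip})
    while len(rows)%8: rows.append({"travel":[0,0,0],"twist":[0,0,0],"gripper":grip})
    for i in range(0,len(rows),8): print(json.dumps(rows[i:i+8]).replace(' ',''))
E
python3 -c "
from h import *
plan([.53,-.05,.35],-85,-1)"
```

```text
[{"travel":[-2.9,-23.6,-29.5],"twist":[-4.5,-0.0,0.0],"gripper":-1},{"travel":[-2.9,-21.2,-31.2],"twist":[-4.5,-0.0,0.0],"gripper":-1},{"travel":[-2.9,-18.6,-32.8],"twist":[-4.5,-0.0,0.0],"gripper":-1},{"travel":[-2.9,-16.0,-34.2],"twist":[-4.5,-0.0,0.0],"gripper":-1},{"travel":[-2.9,-13.2,-35.3],"twist":[-4.5,-0.0,0.0],"gripper":-1},{"travel":[-2.9,-10.4,-36.3],"twist":[-4.5,-0.0,0.0],"gripper":-1},{"travel":[-2.9,-7.5,-37.0],"twist":[-4.5,-0.0,0.0],"gripper":-1},{"travel":[-2.9,-4.5,-37.5],"twist":[-4.5,-0.0,0.0],"gripper":-1}]
[{"travel":[-2.9,-1.5,-37.7],"twist":[-4.5,-0.0,0.0],"gripper":-1},{"travel":[-2.9,1.5,-37.7],"twist":[-4.5,-0.0,0.0],"gripper":-1},{"travel":[-2.9,4.4,-37.5],"twist":[-4.5,-0.0,0.0],"gripper":-1},{"travel":[-2.9,7.4,-37.0],"twist":[-4.5,-0.0,0.0],"gripper":-1},{"travel":[-2.9,10.3,-36.3],"twist":[-4.5,-0.0,0.0],"gripper":-1},{"travel":[-2.9,13.1,-35.4],"twist":[-4.5,-0.0,0.0],"gripper":-1},{"travel":[-2.9,15.9,-34.2],"twist":[-4.5,-0.0,0.0],"gripper":-1},{"travel":[-2.9,18.5,-32.8],"twist":[-4.5,-0.0,0.0],"gripper":-1}]
```

>>> carry_out --increments '[{"travel":[-3,-24,-30],"twist":[-4.5,0,0],"gripper":-1},{"travel":[-3,-21,-31],"twist":[-4.5,0,0],"gripper":-1},{"travel":[-3,-19,-33],"twist":[-4.5,0,0],"gripper":-1},{"travel":[-3,-16,-34],"twist":[-4.5,0,0],"gripper":-1},{"travel":[-3,-13,-35],"twist":[-4.5,0,0],"gripper":-1},{"travel":[-3,-10,-36],"twist":[-4.5,0,0],"gripper":-1},{"travel":[-3,-8,-37],"twist":[-4.5,0,0],"gripper":-1},{"travel":[-3,-5,-38],"twist":[-4.5,0,0],"gripper":-1}]'

```text
t: 0.87
tool_pos: [0.3828, -0.3074, 0.3255]
ee_rot: [-0.614, -0.35, 0.615, -0.349]
force: [0.5, -1.1, -0.3]
grip_width: 0.0854
```

>>> carry_out --increments '[{"travel":[-3,-2,-38],"twist":[-4.5,0,0],"gripper":-1},{"travel":[-3,2,-38],"twist":[-4.5,0,0],"gripper":-1},{"travel":[-3,4,-38],"twist":[-4.5,0,0],"gripper":-1},{"travel":[-3,7,-37],"twist":[-4.5,0,0],"gripper":-1},{"travel":[-3,10,-36],"twist":[-4.5,0,0],"gripper":-1},{"travel":[-3,13,-35],"twist":[-4.5,0,0],"gripper":-1},{"travel":[-3,16,-34],"twist":[-4.5,0,0],"gripper":-1},{"travel":[-3,18,-33],"twist":[-4.5,0,0],"gripper":-1}]'

```text
t: 1.53
tool_pos: [0.5256, -0.0244, 0.3513]
ee_rot: [0.468, 0.53, -0.468, 0.53]
force: [1.8, -0.1, 0.4]
grip_width: 0.0856
```

```bash
python3 - <<'E'
from h import *
st()
import pickle
shot('wrist','w1.png',None,1.5625)
pickle.dump(cams.camera_model('wrist'),open('w1.pkl','wb'))
plan([.45,-.3575,.2],-74.7,-1)
E
```

```text
1.5333 [ 0.5256 -0.0244  0.3513] F [ 1.8 -0.1  0.4] w 0.0856461594335175
[[ 0.     0.992  0.124]
 [-0.001  0.124 -0.992]
 [-1.     0.     0.001]]
[{"travel":[15.1,-12.3,32.5],"twist":[-0.8,-0.0,-0.0],"gripper":-1},{"travel":[15.1,-12.7,32.4],"twist":[-0.8,-0.0,-0.0],"gripper":-1},{"travel":[15.1,-13.1,32.2],"twist":[-0.8,-0.0,-0.0],"gripper":-1},{"travel":[15.1,-13.6,32.0],"twist":[-0.8,-0.0,-0.0],"gripper":-1},{"travel":[15.1,-14.0,31.8],"twist":[-0.8,-0.0,-0.0],"gripper":-1},{"travel":[15.1,-14.4,31.6],"twist":[-0.8,-0.0,-0.0],"gripper":-1},{"travel":[15.2,-14.8,31.4],"twist":[-0.8,-0.0,-0.0],"gripper":-1},{"travel":[15.2,-15.3,31.2],"twist":[-0.8,-0.0,-0.0],"gripper":-1}]
[{"travel":[15.2,-15.7,31.0],"twist":[-0.8,-0.0,-0.0],"gripper":-1},{"travel":[15.2,-16.1,30.8],"twist":[-0.8,-0.0,-0.0],"gripper":-1},{"travel":[0,0,0],"twist":[0,0,0],"gripper":-1},{"travel":[0,0,0],"twist":[0,0,0],"gripper":-1},{"travel":[0,0,0],"twist":[0,0,0],"gripper":-1},{"travel":[0,0,0],"twist":[0,0,0],"gripper":-1},{"travel":[0,0,0],"twist":[0,0,0],"gripper":-1},{"travel":[0,0,0],"twist":[0,0,0],"gripper":-1}]
```

View pics/w1.png

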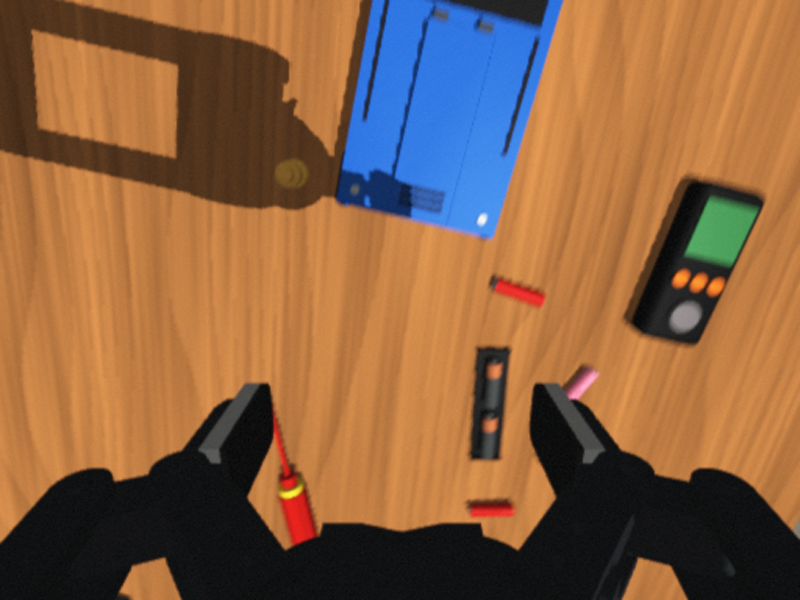

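The wrist view shows the deck end edge running (337,200)-(493,236), screws at (355,189) and (482,219), the tray at (493,348)-(485,459), and the driver collar at (290,488). I'll turn these into world positions.

```bash
python3 - <<'E'
from h import *
import pickle
M=pickle.load(open('w1.pkl','rb'))
f=lambda p,z:px2w('wrist',np.array(p)/1.5625,z,M)[:2]
pts={k:f(p,z) for k,p,z in[('eL',(338,201),.06),('eR',(492,237),.06),('L2',(372,2),.06),('R2',(562,2),.06),('sL',(355,189),.06),('sR',(482,219),.06),('tN1',(477,348),.007),('tN2',(509,348),.007),('tF1',(472,458),.007),('tF2',(498,459),.007),('collar',(291,491),.014),('shank',(277,425),.014)]}
for k,v in pts.items():print(k,v.round(4))
for a,b,s in(('eL','eR',90),('sL','sR',90),('eL','L2',0),('eR','R2',0)):
    d=pts[b]-pts[a];print(a,b,np.degrees(np.arctan2(d[1],d[0]))+s,np.linalg.norm(d))
t=lambda a,b:(pts[a]+pts[b])/2
d=t('tN1','tN2')-t('tF1','tF2');print('tray',(t('tN1','tN2')+t('tF1','tF2'))/2,np.degrees(np.arctan2(d[1],d[0])),np.linalg.norm(d))
# scene/side
for n,l in(('scene',[(215+45/4,140+152/4),(215+168/4,140+207/4)]),('side',[(190+109/4,150+224/4),(190+270/4,150+209/4)])):
    q=[px2w(n,p,.06)[:2] for p in l];d=q[1]-q[0];print(n,'screws',np.round(q,4).tolist(),np.degrees(np.arctan2(d[1],d[0]))+90)
print('slot scene',px2w('scene',(215+97/4,140+208/4),.0415),'side',px2w('side',(190+197/4,150+247/4),.0415))
o=(205,235)
q=[px2w('scene',(o[0]+u/4,o[1]+(v-300)/4),.003)[:2] for u,v in((150,328),(199,343),(58,487),(110,505))]
print('tray scene',np.mean(q,0),np.degrees(np.arctan2(*((q[0]+q[1]-q[2]-q[3])[::-1]))))
# driver scene crop origin (90,226), y offset 300 x off 400
o=(90,226)
q=[px2w('scene',(o[0]+(u-400)/4,o[1]+(v-300)/4),z)[:2] for u,v,z in((666,315,.014),(592,435,.014),(509,583,.014))]
print('driver scene tip,collar,end',np.round(q,4).tolist())
E
```

```text
eL [0.4744 0.022 ]
eR [0.6019 0.0096]
L2 [0.486 0.162]
R2 [0.619  0.1797]
sL [0.487 0.033]
sR [0.5911 0.0229]
tN1 [ 0.6206 -0.1106]
tN2 [ 0.6528 -0.1064]
tF1 [ 0.6391 -0.241 ]
tF2 [ 0.6678 -0.2386]
collar [ 0.4449 -0.3044]
shank [ 0.4255 -0.2218]
eL eR 84.47690054455013 0.1280635306894431
sL sR 84.48527618396854 0.10461226742394385
eL L2 85.26443187158281 0.14056689117735513
eR R2 84.25814177470328 0.170950856662159
tray [ 0.64508328 -0.1741378 ] 97.26283437286459 0.13236280187962218
scene screws [[0.4834, 0.0238], [0.5867, 0.0116]] 83.30467929075613
side screws [[0.4826, 0.0244], [0.5863, 0.0113]] 82.82454513887018
slot scene [0.5341328  0.00722446 0.0415    ] side [0.53622206 0.00739376 0.0415    ]
tray scene [ 0.63932123 -0.18499892] 96.13973006533855
driver scene tip,collar,end [[0.4065, -0.1964], [0.4314, -0.2968], [0.4614, -0.3997]]
```

>>> carry_out --increments '[{"travel":[15,-12,33],"twist":[-0.8,0,0],"gripper":-1},{"travel":[15,-13,32],"twist":[-0.8,0,0],"gripper":-1},{"travel":[15,-13,32],"twist":[-0.8,0,0],"gripper":-1},{"travel":[15,-14,32],"twist":[-0.8,0,0],"gripper":-1},{"travel":[15,-14,32],"twist":[-0.8,0,0],"gripper":-1},{"travel":[15,-14,32],"twist":[-0.8,0,0],"gripper":-1},{"travel":[15,-15,32],"twist":[-0.8,0,0],"gripper":-1},{"travel":[15,-15,31],"twist":[-0.8,0,0],"gripper":-1}]'

```text
t: 2.25
tool_pos: [0.4743, -0.2904, 0.2296]
ee_rot: [0.433, 0.559, -0.424, 0.566]
force: [0.6, -1.0, -1.0]
grip_width: 0.0854
```

```bash
python3 - <<'E'
from h import *
st()
plan([.4495,-.357,.115],-74.9,-1,8)
E
```

```text
2.25 [ 0.4743 -0.2904  0.2296] F [ 0.6 -1.  -1. ] w 0.0853561180288908
[[ 0.014  0.964  0.266]
 [ 0.004  0.266 -0.964]
 [-1.     0.015 -0.   ]]
[{"travel":[14.2,-5.4,7.2],"twist":[0.0,-0.0,-0.1],"gripper":-1},{"travel":[14.2,-5.4,7.2],"twist":[0.0,-0.0,-0.1],"gripper":-1},{"travel":[14.3,-5.4,7.2],"twist":[0.0,-0.0,-0.1],"gripper":-1},{"travel":[14.3,-5.3,7.2],"twist":[0.0,-0.0,-0.1],"gripper":-1},{"travel":[14.3,-5.3,7.2],"twist":[0.0,-0.0,-0.1],"gripper":-1},{"travel":[14.3,-5.3,7.2],"twist":[0.0,-0.0,-0.1],"gripper":-1},{"travel":[14.3,-5.2,7.2],"twist":[0.0,-0.0,-0.1],"gripper":-1},{"travel":[14.3,-5.2,7.2],"twist":[0.0,-0.0,-0.1],"gripper":-1}]
```

>>> carry_out --increments '[{"travel":[17,-6.5,8.5],"twist":[0,0,-0.3],"gripper":-1},{"travel":[17,-6.5,8.5],"twist":[0,0,-0.3],"gripper":-1},{"travel":[17,-6.5,8.5],"twist":[0,0,-0.3],"gripper":-1},{"travel":[17,-6.5,8.5],"twist":[0,0,0],"gripper":-1},{"travel":[17,-6.5,8.5],"twist":[0,0,0],"gripper":-1},{"travel":[15,-6,8.5],"twist":[0,0,0],"gripper":-1},{"travel":[8,-3,4],"twist":[0,0,0],"gripper":-1},{"travel":[0,0,0],"twist":[0,0,0],"gripper":-1}]'

```text
t: 2.92
tool_pos: [0.4437, -0.3648, 0.1126]
ee_rot: [0.43, 0.562, -0.431, 0.56]
force: [0.5, 0.2, -0.2]
grip_width: 0.0854
```

```bash
python3 - <<'E'
from h import *
st()
shot('wrist','w2.png',None,1.2)
st()
plan([.4495,-.357,.076],-74.9,-1,6)
E
```

```text
2.9167 [ 0.4437 -0.3648  0.1126] F [ 0.5  0.2 -0.2] w 0.08540220915308333
[[-0.004  0.966  0.259]
 [ 0.001  0.259 -0.966]
 [-1.    -0.004 -0.002]]
2.9667 [ 0.444  -0.3645  0.1133] F [-0.1 -0.1 -0.4] w 0.08536817098537952
[[-0.004  0.966  0.259]
 [ 0.001  0.259 -0.966]
 [-1.    -0.004 -0.002]]
[{"travel":[6.2,1.2,-1.0],"twist":[-0.0,-0.0,0.0],"gripper":-1},{"travel":[6.2,1.2,-1.0],"twist":[-0.0,-0.0,0.0],"gripper":-1},{"travel":[6.2,1.2,-1.0],"twist":[-0.0,-0.0,0.0],"gripper":-1},{"travel":[6.2,1.2,-1.0],"twist":[-0.0,-0.0,0.0],"gripper":-1},{"travel":[6.2,1.2,-1.0],"twist":[-0.0,-0.0,0.0],"gripper":-1},{"travel":[6.2,1.2,-1.0],"twist":[-0.0,-0.0,0.0],"gripper":-1},{"travel":[0,0,0],"twist":[0,0,0],"gripper":-1},{"travel":[0,0,0],"twist":[0,0,0],"gripper":-1}]
```

View pics/w2.png

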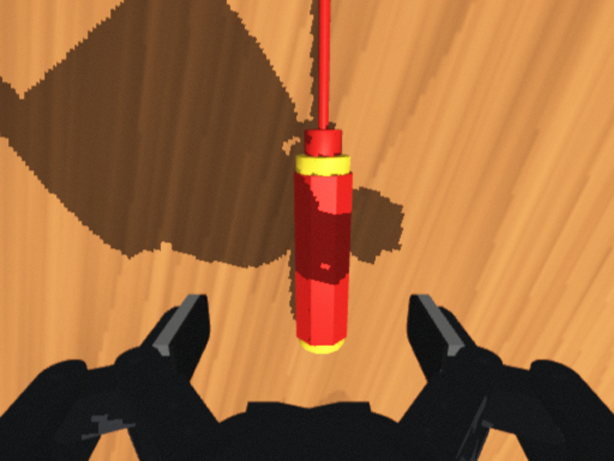

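The wrist view shows the handle from (321,352) to (323,155) and the shank at the top at (325,5), nearly parallel to the tool.

```bash
python3 - <<'E'
from h import *
q=[px2w('wrist',np.array(p)/1.2,z)[:2] for p,z in(((325,5),.014),((323,140),.014),((322.5,165),.014),((321.5,345),.014))]
print(np.round(q,4).tolist()); d=q[0]-q[3];print(np.degrees(np.arctan2(d[1],d[0])),[np.linalg.norm(a-q[3]) for a in q])
E
```

```text
[[0.419, -0.2396], [0.4334, -0.294], [0.4364, -0.3055], [0.4639, -0.4056]]
105.15792967816769 [np.float64(0.17195957568070072), np.float64(0.11565209581345177), np.float64(0.10376741848643525), np.float64(0.0)]
```

>>> carry_out --increments '[{"travel":[0,4,-4],"twist":[0,0,0],"gripper":-1},{"travel":[0,4,-4],"twist":[0,0,0],"gripper":-1},{"travel":[8,0,0],"twist":[0,0,0],"gripper":-1},{"travel":[8,0,0],"twist":[0,0,0],"gripper":-1},{"travel":[8,0,0],"twist":[0,0,0],"gripper":-1},{"travel":[8,0,0],"twist":[0,0,0],"gripper":-1},{"travel":[4,0,0],"twist":[0,0,0],"gripper":-1},{"travel":[0,0,0],"twist":[0,0,0],"gripper":-1}]'

```text
t: 3.63
tool_pos: [0.4532, -0.3521, 0.0775]
ee_rot: [0.429, 0.561, -0.43, 0.562]
force: [0.2, 0.7, -0.1]
grip_width: 0.085
```

```bash
python3 - <<'E'
from h import *
st()
plan([.450,-.357,.076],-74.85,-1,1)
E
```

```text
3.6333 [ 0.4532 -0.3521  0.0775] F [ 0.2  0.7 -0.1] w 0.08495038778865083
[[ 0.001  0.965  0.262]
 [-0.002  0.262 -0.965]
 [-1.     0.     0.003]]
[{"travel":[1.5,-4.3,3.9],"twist":[0.0,0.1,-0.0],"gripper":-1},{"travel":[0,0,0],"twist":[0,0,0],"gripper":-1},{"travel":[0,0,0],"twist":[0,0,0],"gripper":-1},{"travel":[0,0,0],"twist":[0,0,0],"gripper":-1},{"travel":[0,0,0],"twist":[0,0,0],"gripper":-1},{"travel":[0,0,0],"twist":[0,0,0],"gripper":-1},{"travel":[0,0,0],"twist":[0,0,0],"gripper":-1},{"travel":[0,0,0],"twist":[0,0,0],"gripper":-1}]
```

>>> carry_out --increments '[{"travel":[1.5,-3,4],"twist":[0,0,0],"gripper":-1},{"travel":[0,0,0],"twist":[0,0,0],"gripper":-1},{"travel":[0,0,0],"twist":[0,0,0],"gripper":1},{"travel":[0,0,0],"twist":[0,0,0],"gripper":1},{"travel":[0,0,0],"twist":[0,0,0],"gripper":1},{"travel":[0,0,0],"twist":[0,0,0],"gripper":1},{"travel":[0,0,0],"twist":[0,0,0],"gripper":1},{"travel":[0,0,0],"twist":[0,0,0],"gripper":1}]'

```text
t: 4.3
tool_pos: [0.451, -0.358, 0.0763]
ee_rot: [0.429, 0.561, -0.43, 0.562]
force: [-0.8, 0.0, -0.6]
grip_width: 0.0266
```

```bash
python3 - <<'E'
from h import *
st()
E
```

```text
4.3 [ 0.451  -0.358   0.0763] F [-0.8  0.  -0.6] w 0.02658151926613224
[[ 0.001  0.965  0.261]
 [-0.003  0.261 -0.965]
 [-1.     0.     0.003]]
```

>>> carry_out --increments '[{"travel":[-10,0,0],"twist":[0,0,0],"gripper":1},{"travel":[-15,0,0],"twist":[0,0,0],"gripper":1},{"travel":[-8,0,0],"twist":[0,0,0],"gripper":1},{"travel":[0,0,0],"twist":[0,0,0],"gripper":1},{"travel":[0,0,0],"twist":[0,0,0],"gripper":1},{"travel":[0,0,0],"twist":[0,0,0],"gripper":1},{"travel":[0,0,0],"twist":[0,0,0],"gripper":1},{"travel":[0,0,0],"twist":[0,0,0],"gripper":1}]'

```text
t: 4.97
tool_pos: [0.4507, -0.3575, 0.1117]
ee_rot: [0.429, 0.561, -0.43, 0.562]
force: [0.1, -0.8, -0.5]
grip_width: 0.0267
```

```bash
python3 - <<'E'
from h import *
st()
plan([.511,-.186,.1038],-97,1,14)
E
```

```text
4.9667 [ 0.4507 -0.3575  0.1117] F [ 0.1 -0.8 -0.5] w 0.026683723355691406
[[ 0.001  0.965  0.261]
 [-0.003  0.261 -0.965]
 [-1.     0.     0.003]]
[{"travel":[0.5,7.4,-10.7],"twist":[1.6,0.0,-0.0],"gripper":1},{"travel":[0.5,7.1,-10.9],"twist":[1.6,0.0,-0.0],"gripper":1},{"travel":[0.5,6.8,-11.1],"twist":[1.6,0.0,-0.0],"gripper":1},{"travel":[0.5,6.4,-11.3],"twist":[1.6,0.0,-0.0],"gripper":1},{"travel":[0.5,6.1,-11.4],"twist":[1.6,0.0,-0.0],"gripper":1},{"travel":[0.5,5.8,-11.6],"twist":[1.6,0.0,-0.0],"gripper":1},{"travel":[0.6,5.5,-11.8],"twist":[1.6,0.0,-0.0],"gripper":1},{"travel":[0.6,5.2,-11.9],"twist":[1.6,0.0,-0.0],"gripper":1}]
[{"travel":[0.6,4.8,-12.1],"twist":[1.6,0.0,-0.0],"gripper":1},{"travel":[0.6,4.5,-12.2],"twist":[1.6,0.0,-0.0],"gripper":1},{"travel":[0.6,4.2,-12.3],"twist":[1.6,0.0,-0.0],"gripper":1},{"travel":[0.6,3.8,-12.4],"twist":[1.6,0.0,-0.0],"gripper":1},{"travel":[0.6,3.5,-12.5],"twist":[1.6,0.0,-0.0],"gripper":1},{"travel":[0.6,3.1,-12.6],"twist":[1.6,0.0,-0.0],"gripper":1},{"travel":[0,0,0],"twist":[0,0,0],"gripper":1},{"travel":[0,0,0],"twist":[0,0,0],"gripper":1}]
```

>>> carry_out --increments '[{"travel":[0.5,7.4,-10.7],"twist":[1.6,0,0],"gripper":1},{"travel":[0.5,7.1,-10.9],"twist":[1.6,0,0],"gripper":1},{"travel":[0.5,6.8,-11],"twist":[1.6,0,0],"gripper":1},{"travel":[0.5,6.4,-11],"twist":[1.6,0,0],"gripper":1},{"travel":[0.5,6,-11],"twist":[1.6,0,0],"gripper":1},{"travel":[0.5,5.8,-11.6],"twist":[1.6,0,0],"gripper":1},{"travel":[0.6,5.5,-11.8],"twist":[1.6,0,0],"gripper":1},{"travel":[0.6,5.2,-12],"twist":[1.6,0,0],"gripper":1}]'

```text
t: 5.63
tool_pos: [0.4848, -0.2579, 0.1034]
ee_rot: [0.492, 0.508, -0.494, 0.506]
force: [-0.5, 0.7, -1.1]
grip_width: 0.0265
```

>>> carry_out --increments '[{"travel":[0.6,4.8,-12],"twist":[1.6,0,0],"gripper":1},{"travel":[0.6,4.5,-12],"twist":[1.6,0,0],"gripper":1},{"travel":[0.6,4.2,-12],"twist":[1.6,0,0],"gripper":1},{"travel":[0.6,3.8,-12],"twist":[1.6,0,0],"gripper":1},{"travel":[0.3,2,-6],"twist":[1,0,0],"gripper":1},{"travel":[0,0,0],"twist":[0,0,0],"gripper":1},{"travel":[0,0,0],"twist":[0,0,0],"gripper":1},{"travel":[0,0,0],"twist":[0,0,0],"gripper":1}]'

```text
t: 6.3
tool_pos: [0.5049, -0.1988, 0.0966]
ee_rot: [-0.524, -0.476, 0.528, -0.47]
force: [-0.5, 0.4, -1.2]
grip_width: 0.0265
```

```bash
python3 - <<'E'
from h import *
st()
a=cams.read_camera('scene')[:,:,::-1];b=cams.read_camera('side')[:,:,::-1]
c=lambda im,x,y: cv2.resize(im[y:y+75,x:x+80],(400,375),interpolation=cv2.INTER_CUBIC)
cv2.imwrite('pics/c2.png',np.hstack([c(a,205,150),c(b,190,185)]))
plan([.511,-.186,.1038],-97,1,1)
E
```

```text
6.3 [ 0.5049 -0.1988  0.0966] F [-0.5  0.4 -1.2] w 0.026529615632814883
[[-0.01   0.994 -0.106]
 [ 0.002 -0.106 -0.994]
 [-1.    -0.01  -0.001]]
[{"travel":[-7.1,4.6,-13.7],"twist":[0.9,-0.1,0.6],"gripper":1},{"travel":[0,0,0],"twist":[0,0,0],"gripper":1},{"travel":[0,0,0],"twist":[0,0,0],"gripper":1},{"travel":[0,0,0],"twist":[0,0,0],"gripper":1},{"travel":[0,0,0],"twist":[0,0,0],"gripper":1},{"travel":[0,0,0],"twist":[0,0,0],"gripper":1},{"travel":[0,0,0],"twist":[0,0,0],"gripper":1},{"travel":[0,0,0],"twist":[0,0,0],"gripper":1}]
```

View pics/c2.png

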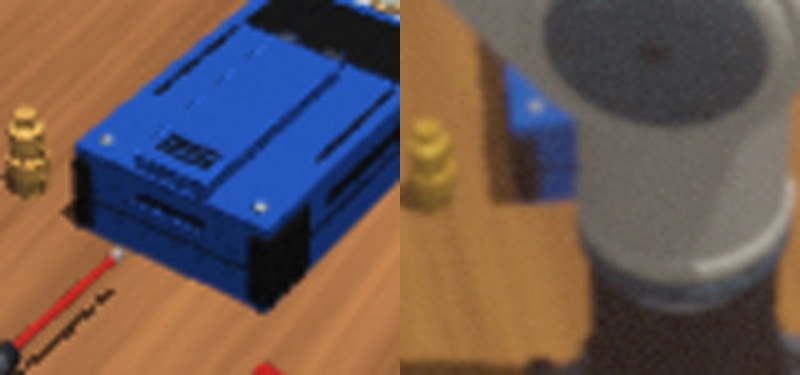

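The scene crop shows the blade tip at (121,251) and the slot running (137,188)-(205,226) with its middle at (170,208). The arm hides the side view.

```bash
cat >> h.py <<'E'
def tip(L=.166):
    s=env.get_state();A=R.from_quat(s['ee_rot']).as_matrix();t=np.array(s['tool_pos'])+.0623*A[:,0]-L*A[:,2]
    return t
SLOT=np.array([.535,.0073,.0415]);YAW=np.radians(83.)
def inslot(t):
    c,s_=np.cos(YAW),np.sin(YAW);d=t-SLOT
    return np.round(1000*np.array([c*d[0]+s_*d[1],-s_*d[0]+c*d[1],d[2]]),1)
E
python3 - <<'E'
from h import *
t=tip();print(t,inslot(t));print(w2px('scene',t))
print(px2w('scene',(205+121/5,150+251/5),t[2]))
for p in((137,188),(170,208),(205,226)):print(px2w('scene',(205+p[0]/5,150+p[1]/5),.0415))
E
```

```text
[ 0.522049   -0.03387234  0.03466703] [-42.4   7.8  -6.8]
[227.8292725  201.13911981]
[ 0.52330937 -0.02878468  0.03466703]
[0.50792748 0.01475296 0.0415    ]
[0.53267678 0.00838981 0.0415    ]
[0.55699992 0.00416271 0.0415    ]
```

```bash
sed -i 's/L=.166/L=.168/; s/SLOT=np.array(.*);YAW/SLOT=np.array([.534,.0078,.0415]);YAW/' h.py
```

>>> carry_out --increments '[{"travel":[-4,3,-8],"twist":[0.5,0,0.5],"gripper":1},{"travel":[-3,2,-6],"twist":[0.5,0,0.3],"gripper":1},{"travel":[0,0,0],"twist":[0,0,0],"gripper":1},{"travel":[0,0,0],"twist":[0,0,0],"gripper":1},{"travel":[0,0,0],"twist":[0,0,0],"gripper":1},{"travel":[0,0,0],"twist":[0,0,0],"gripper":1},{"travel":[0,0,0],"twist":[0,0,0],"gripper":1},{"travel":[0,0,0],"twist":[0,0,0],"gripper":1}]'

```text
t: 7.07
tool_pos: [0.512, -0.1856, 0.105]
ee_rot: [0.533, 0.466, -0.529, 0.469]
force: [0.1, -0.7, -0.0]
grip_width: 0.0267
```

```bash
python3 - <<'E'
from h import *
st();print(inslot(tip()))
shot('scene','c3.png',(205,150,285,225),6)
E
```

```text
7.0667 [ 0.512  -0.1856  0.105 ] F [ 0.1 -0.7 -0. ] w 0.02669022982522592
[[ 0.007  0.992 -0.127]
 [ 0.    -0.127 -0.992]
 [-1.     0.007 -0.001]]
[-26.5  -3.    1.4]
```

View pics/c3.png

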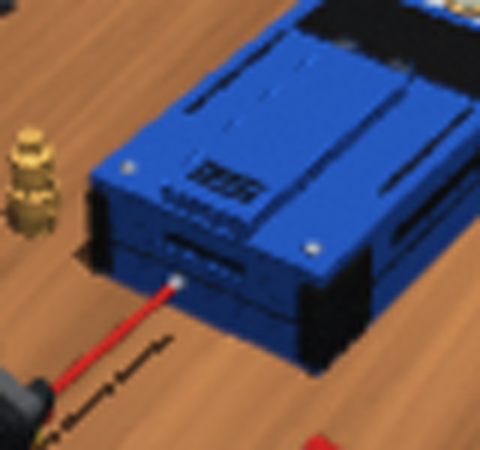

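```bash
python3 - <<'E'
from h import *
t=tip();a=px2w('scene',(205+177.5/6-.4,150+280/6-.4),t[2]);print(t,a,inslot(a))
for p in((164,234),(204,254),(244,274)):
    b=px2w('scene',(205+p[0]/6-.4,150+p[1]/6-.4),.0415);print(b,inslot(b))
E
```

```text
[ 0.53372594 -0.01891051  0.0429045 ] [ 0.53192285 -0.01645308  0.0429045 ] [-24.3  -0.9   1.4]
[0.50902172 0.01034797 0.0415    ] [-0.5 25.1 -0. ]
[0.5324248  0.00662147 0.0415    ] [-1.4  1.4 -0. ]
[0.55538556 0.00296541 0.0415    ] [ -2.2 -21.8  -0. ]
```

>>> carry_out --increments '[{"travel":[1.2,-2,-6],"twist":[0,0,-0.4],"gripper":1},{"travel":[0,0,-6],"twist":[0,0,0],"gripper":1},{"travel":[0,0,-5],"twist":[0,0,0],"gripper":1},{"travel":[0,0,-3],"twist":[0,0,0],"gripper":1},{"travel":[0,0,-3],"twist":[0,0,0],"gripper":1},{"travel":[0,0,-2],"twist":[0,0,0],"gripper":1},{"travel":[0,0,0],"twist":[0,0,0],"gripper":1},{"travel":[0,0,0],"twist":[0,0,0],"gripper":1}]'

```text
t: 7.78
tool_pos: [0.513, -0.1572, 0.1033]
ee_rot: [-0.531, -0.468, 0.531, -0.467]
force: [1.4, -0.7, -1.2]
grip_width: 0.0267
```

```bash
python3 - <<'E'
from h import *
st();print(inslot(tip()))
shot('scene','c4.png',(215,160,275,220),7)
E
```

```text
7.7833 [ 0.513  -0.1572  0.1033] F [ 1.4 -0.7 -1.2] w 0.026714099987175565
[[-0.002  0.992 -0.126]
 [ 0.001 -0.126 -0.992]
 [-1.    -0.002 -0.001]]
[ 1.7  0.  -0.3]
```

View pics/c4.png

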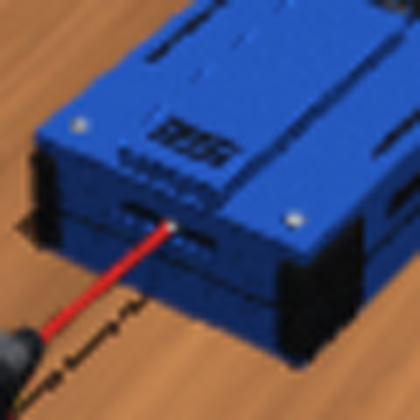

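The blade is at the slot mouth (170,226), centred in the slot spanning (122,205)-(217,246). Now I'll push in gently.

>>> carry_out --increments '[{"travel":[0,0,-1.5],"twist":[0,0,0],"gripper":1},{"travel":[0,0,-1.5],"twist":[0,0,0],"gripper":1},{"travel":[0,0,-1],"twist":[0,0,0],"gripper":1},{"travel":[0,0,-1],"twist":[0,0,0],"gripper":1},{"travel":[0,0,-1],"twist":[0,0,0],"gripper":1},{"travel":[0,0,0],"twist":[0,0,0],"gripper":1},{"travel":[0,0,0],"twist":[0,0,0],"gripper":1},{"travel":[0,0,0],"twist":[0,0,0],"gripper":1}]'

```text
t: 8.5
tool_pos: [0.5139, -0.1528, 0.1036]
ee_rot: [-0.53, -0.467, 0.531, -0.467]
force: [-0.7, -3.3, -0.5]
grip_width: 0.0266
```

```bash
python3 - <<'E'
from h import *
st();print(inslot(tip()))
E
```

```text
8.5 [ 0.5139 -0.1528  0.1036] F [-0.7 -3.3 -0.5] w 0.02663355431365113
[[-0.001  0.992 -0.126]
 [-0.001 -0.126 -0.992]
 [-1.    -0.001  0.001]]
[ 6.1 -0.3 -0.3]
```

>>> carry_out --increments '[{"travel":[0,0,-1.2],"twist":[0,0,0],"gripper":1},{"travel":[0,0,-1.2],"twist":[0,0,0],"gripper":1},{"travel":[0,0,-1],"twist":[0,0,0],"gripper":1},{"travel":[0,0,0],"twist":[0,0,0],"gripper":1},{"travel":[0,0,0],"twist":[0,0,0],"gripper":1},{"travel":[0,0,0],"twist":[0,0,0],"gripper":1},{"travel":[0,0,0],"twist":[0,0,0],"gripper":1},{"travel":[0,0,0],"twist":[0,0,0],"gripper":1}]'

```text
t: 9.17
tool_pos: [0.5144, -0.1499, 0.1037]
ee_rot: [-0.53, -0.467, 0.531, -0.468]
force: [-0.7, -5.0, -0.7]
grip_width: 0.0266
```

```bash
python3 - <<'E'
from h import *
st();print(inslot(tip()))
E
```

```text
9.1667 [ 0.5144 -0.1499  0.1037] F [-0.7 -5.  -0.7] w 0.026576846366374873
[[-0.001  0.992 -0.125]
 [-0.002 -0.125 -0.992]
 [-1.    -0.001  0.003]]
[ 8.9 -0.4 -0.5]
```

>>> carry_out --increments '[{"travel":[0,0,-1.2],"twist":[0,0,0],"gripper":1},{"travel":[0,0,-0.8],"twist":[0,0,0],"gripper":1},{"travel":[0,0,0],"twist":[0,0,0],"gripper":1},{"travel":[0,0,0],"twist":[0,0,0],"gripper":1},{"travel":[0,0,0],"twist":[0,0,0],"gripper":1},{"travel":[0,0,0],"twist":[0,0,0],"gripper":1},{"travel":[0,0,0],"twist":[0,0,0],"gripper":1},{"travel":[0,0,0],"twist":[0,0,0],"gripper":1}]'

```text
t: 9.83
tool_pos: [0.5148, -0.1489, 0.104]
ee_rot: [-0.529, -0.467, 0.531, -0.469]
force: [-0.6, -5.0, 0.4]
grip_width: 0.0269
```

```bash
python3 - <<'E'
from h import *
st();print(inslot(tip()))
cams.read_camera('scene')
a=cv2.imread('pics/raw_c4.png');b=cams.read_camera('scene')[:,:,::-1]
d=np.abs(a[140:215,215:320].astype(int)-b[140:215,215:320]).max(2)>60;print(d.sum())
cv2.imwrite('pics/c5.png',cv2.resize(b[120:220,210:330],None,fx=5,fy=5))
E
```

```text
9.8333 [ 0.5148 -0.1489  0.104 ] F [-0.6 -5.   0.4] w 0.026863099383849794
[[-0.001  0.992 -0.124]
 [-0.005 -0.124 -0.992]
 [-1.     0.     0.005]]
[ 9.9 -0.4 -0.6]
705
```

>>> carry_out --increments '[{"travel":[0,0,5],"twist":[0,0,0],"gripper":1},{"travel":[0,0,12],"twist":[0,0,0],"gripper":1},{"travel":[0,0,20],"twist":[0,0,0],"gripper":1},{"travel":[0,-8,20],"twist":[0,0,0],"gripper":1},{"travel":[0,-16,20],"twist":[0,0,0],"gripper":1},{"travel":[0,-16,20],"twist":[0,0,0],"gripper":1},{"travel":[0,-16,16],"twist":[0,0,0],"gripper":1},{"travel":[0,-8,8],"twist":[0,0,0],"gripper":1}]'

```text
t: 10.6
tool_pos: [0.4361, -0.2661, 0.1044]
ee_rot: [0.53, 0.467, -0.529, 0.47]
force: [-0.0, -0.2, -0.5]
grip_width: 0.0269
```

```bash
python3 - <<'E'
from h import *
st()
shot('scene','c5.png',(190,110,320,220),5)
plan([.44,-.29,.0775],-97,1,8)
E
```

```text
10.6 [ 0.4361 -0.2661  0.1044] F [-0.  -0.2 -0.5] w 0.0268672342039016
[[ 0.004  0.993 -0.121]
 [-0.002 -0.121 -0.993]
 [-1.     0.004  0.002]]
[{"travel":[3.4,0.9,2.8],"twist":[0.0,0.0,-0.0],"gripper":1},{"travel":[3.4,0.9,2.8],"twist":[0.0,0.0,-0.0],"gripper":1},{"travel":[3.4,0.9,2.8],"twist":[0.0,0.0,-0.0],"gripper":1},{"travel":[3.4,0.9,2.8],"twist":[0.0,0.0,-0.0],"gripper":1},{"travel":[3.4,0.9,2.8],"twist":[0.0,0.0,-0.0],"gripper":1},{"travel":[3.4,0.9,2.8],"twist":[0.0,0.0,-0.0],"gripper":1},{"travel":[3.4,0.9,2.8],"twist":[0.0,0.0,-0.0],"gripper":1},{"travel":[3.4,0.9,2.8],"twist":[0.0,0.0,-0.0],"gripper":1}]
```

View pics/c5.png

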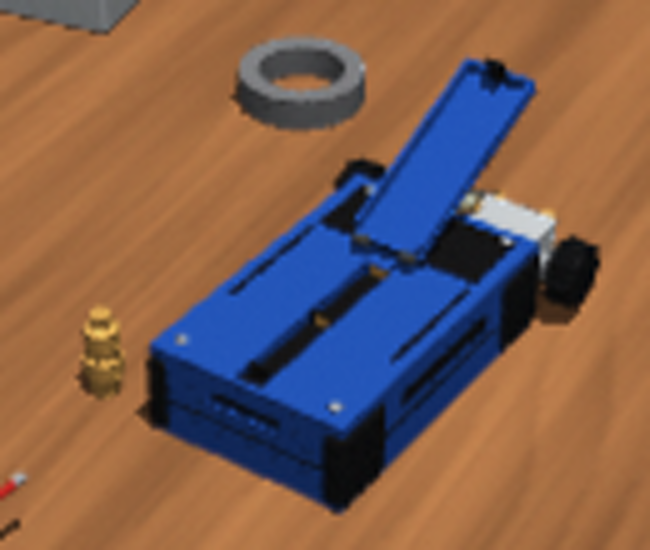

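The door stands open, leaning back over the valve block. The bay runs (257,373) to (385,272), with contacts at (320,320) and (377,272). Now I'll lay the driver down.

>>> carry_out --increments '[{"travel":[5,0,0],"twist":[0,0,0],"gripper":1},{"travel":[8,0,0],"twist":[0,0,0],"gripper":1},{"travel":[6,0,0],"twist":[0,0,0],"gripper":1},{"travel":[3,0,0],"twist":[0,0,0],"gripper":1},{"travel":[2,0,0],"twist":[0,0,0],"gripper":1},{"travel":[0,0,0],"twist":[0,0,0],"gripper":1},{"travel":[0,0,0],"twist":[0,0,0],"gripper":1},{"travel":[0,0,0],"twist":[0,0,0],"gripper":1}]'

```text
t: 11.32
tool_pos: [0.4378, -0.2652, 0.0769]
ee_rot: [0.53, 0.468, -0.529, 0.47]
force: [0.6, 0.9, -0.1]
grip_width: 0.0264
```

```bash
python3 - <<'E'
from h import *
st();print(tip())
E
```

```text
11.3167 [ 0.4378 -0.2652  0.0769] F [ 0.6  0.9 -0.1] w 0.02642155447601609
[[ 0.004  0.993 -0.121]
 [-0.001 -0.121 -0.993]
 [-1.     0.004  0.   ]]
[ 0.45841147 -0.09847129  0.01453722]
```

>>> carry_out --increments '[{"travel":[0,0,0],"twist":[0,0,0],"gripper":-1},{"travel":[0,0,0],"twist":[0,0,0],"gripper":-1},{"travel":[0,0,0],"twist":[0,0,0],"gripper":-1},{"travel":[-5,0,0],"twist":[0,0,0],"gripper":-1},{"travel":[-20,0,0],"twist":[0,0,0],"gripper":-1},{"travel":[-25,0,0],"twist":[0,0,0],"gripper":-1},{"travel":[-25,0,0],"twist":[0,0,0],"gripper":-1},{"travel":[-20,0,0],"twist":[0,0,0],"gripper":-1}]'

```text
t: 11.98
tool_pos: [0.4357, -0.2637, 0.1734]
ee_rot: [0.53, 0.47, -0.529, 0.467]
force: [0.2, 0.0, 1.0]
grip_width: 0.0852
```

```bash
python3 - <<'E'
from h import *
st()
plan([.64,-.185,.19],-83.9,-1,7)
E
```

```text
11.9833 [ 0.4357 -0.2637  0.1734] F [0.2 0.  1. ] w 0.0851947609631825
[[-0.002  0.993 -0.121]
 [ 0.003 -0.121 -0.993]
 [-1.    -0.003 -0.003]]
[{"travel":[-2.4,27.6,-14.7],"twist":[-1.9,-0.0,0.0],"gripper":-1},{"travel":[-2.4,28.1,-13.8],"twist":[-1.9,-0.0,0.0],"gripper":-1},{"travel":[-2.4,28.5,-12.9],"twist":[-1.9,-0.0,0.0],"gripper":-1},{"travel":[-2.4,28.9,-11.9],"twist":[-1.9,-0.0,0.0],"gripper":-1},{"travel":[-2.4,29.3,-11.0],"twist":[-1.9,-0.0,0.0],"gripper":-1},{"travel":[-2.4,29.6,-10.0],"twist":[-1.9,-0.0,0.0],"gripper":-1},{"travel":[-2.4,29.9,-9.1],"twist":[-1.9,-0.0,0.0],"gripper":-1},{"travel":[0,0,0],"twist":[0,0,0],"gripper":-1}]
```

>>> carry_out --increments '[{"travel":[-2,27,-14],"twist":[-1.9,0,0],"gripper":-1},{"travel":[-2,28,-14],"twist":[-1.9,0,0],"gripper":-1},{"travel":[-2,28,-13],"twist":[-1.9,0,0],"gripper":-1},{"travel":[-2,28,-12],"twist":[-1.9,0,0],"gripper":-1},{"travel":[0,29,-11],"twist":[-1.9,0,0],"gripper":-1},{"travel":[0,28,-10],"twist":[-1.9,0,0],"gripper":-1},{"travel":[0,15,-5],"twist":[-0.9,0,0],"gripper":-1},{"travel":[0,0,0],"twist":[0,0,0],"gripper":-1}]'

```text
t: 12.65
tool_pos: [0.6305, -0.1881, 0.1946]
ee_rot: [0.477, 0.521, -0.473, 0.528]
force: [0.5, 0.2, 0.3]
grip_width: 0.0856
```

>>> carry_out --increments '[{"travel":[0,0,0],"twist":[0,0,0],"gripper":-1},{"travel":[0,0,0],"twist":[0,0,0],"gripper":-1},{"travel":[0,0,0],"twist":[0,0,0],"gripper":-1},{"travel":[0,0,0],"twist":[0,0,0],"gripper":-1},{"travel":[0,0,0],"twist":[0,0,0],"gripper":-1},{"travel":[0,0,0],"twist":[0,0,0],"gripper":-1},{"travel":[0,0,0],"twist":[0,0,0],"gripper":-1},{"travel":[0,0,0],"twist":[0,0,0],"gripper":-1}]'

```text
t: 13.32
tool_pos: [0.6257, -0.1902, 0.1954]
ee_rot: [0.477, 0.52, -0.474, 0.526]
force: [0.2, -0.2, 0.0]
grip_width: 0.0854
```

```bash
python3 - <<'E'
from h import *
st()
shot('wrist','w3.png',(150,60,400,260),3.2)
E
```

```text
13.3167 [ 0.6257 -0.1902  0.1954] F [ 0.2 -0.2  0. ] w 0.08535052243170653
[[ 0.008  0.995  0.095]
 [-0.003  0.095 -0.995]
 [-1.     0.008  0.003]]
```

View pics/w3.png

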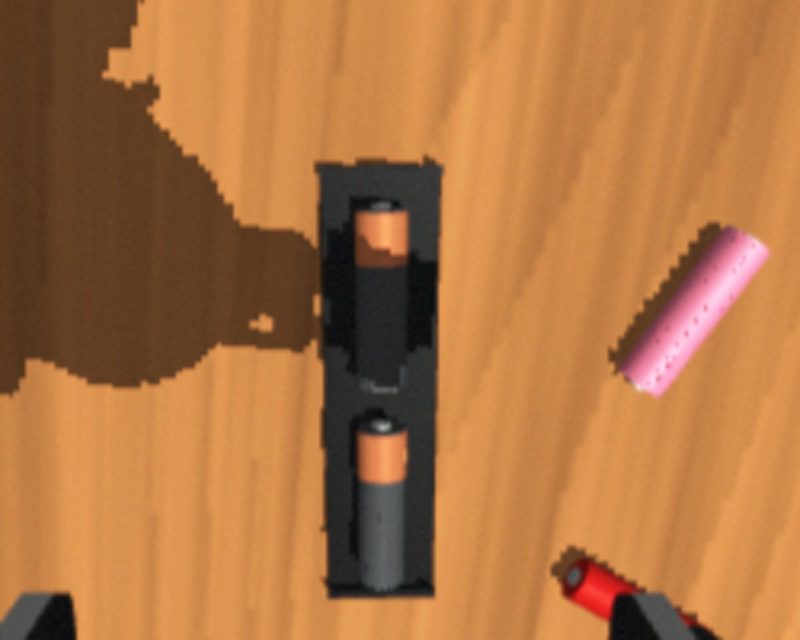

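The wrist view shows the top cell from nub (382,203) to minus end (381,385), the bottom cell from nub (382,420) to (382,588), and the tray edges at (379,165)/(381,596).

```bash
python3 - <<'E'
from h import *
g=lambda u,v,z:px2w('wrist',(150+u/3.2-.34,60+v/3.2-.34),z)[:2]
a,b,c,d=g(382,205,.0103),g(380.5,385,.0103),g(382,425,.0103),g(382,586,.0103)
e,f=g(379.5,166,.007),g(381,594,.007)
an=lambda p,q:(np.degrees(np.arctan2(*((p-q)[::-1]))),np.linalg.norm(p-q))
print('top',(a+b)/2,an(a,b),'bot',(c+d)/2,an(c,d),'all',an(a,d),'tray',(e+f)/2,an(e,f))
E
```

```text
top [ 0.63577113 -0.15438403] (np.float64(95.70106059437555), np.float64(0.05093772640475304)) bot [ 0.64289908 -0.21807163] (np.float64(96.19120632774984), np.float64(0.0528165949636077)) all (np.float64(96.19120632774984), np.float64(0.1159610919890628)) tray [ 0.63885754 -0.18394404] (np.float64(96.35168288030346), np.float64(0.1306768172800897))
```

```bash
python3 - <<'E'
from h import *
plan([.6357,-.1537,.10],-83.8,-0.3,6)
E
```

```text
[{"travel":[15.9,2.1,-5.9],"twist":[-0.1,0.0,-0.1],"gripper":-0.3},{"travel":[15.9,2.1,-5.9],"twist":[-0.1,0.0,-0.1],"gripper":-0.3},{"travel":[15.9,2.2,-5.9],"twist":[-0.1,0.0,-0.1],"gripper":-0.3},{"travel":[15.9,2.2,-5.9],"twist":[-0.1,0.0,-0.1],"gripper":-0.3},{"travel":[15.9,2.3,-5.9],"twist":[-0.1,0.0,-0.1],"gripper":-0.3},{"travel":[15.9,2.3,-5.9],"twist":[-0.1,0.0,-0.1],"gripper":-0.3},{"travel":[0,0,0],"twist":[0,0,0],"gripper":-0.3},{"travel":[0,0,0],"twist":[0,0,0],"gripper":-0.3}]
```

>>> carry_out --increments '[{"travel":[15,2.1,-6],"twist":[-0.1,0,-0.1],"gripper":-0.3},{"travel":[16,2.1,-6],"twist":[-0.1,0,-0.1],"gripper":-0.3},{"travel":[16,2.1,-6],"twist":[-0.1,0,-0.1],"gripper":-0.3},{"travel":[16,2.1,-6],"twist":[0,0,0],"gripper":-0.3},{"travel":[16,2.1,-6],"twist":[0,0,0],"gripper":-0.3},{"travel":[10,1.5,-5],"twist":[0,0,0],"gripper":-0.3},{"travel":[0,0,0],"twist":[0,0,0],"gripper":-0.3},{"travel":[0,0,0],"twist":[0,0,0],"gripper":-0.3}]'

```text
t: 14.03
tool_pos: [0.6348, -0.1511, 0.098]
ee_rot: [0.474, 0.523, -0.475, 0.526]
force: [-0.7, 0.1, -0.3]
grip_width: 0.0554
```

```bash
python3 - <<'E'
from h import *
st()
plan([.6357,-.1537,.079],-83.8,-0.3,1)
E
```

```text
14.0333 [ 0.6348 -0.1511  0.098 ] F [-0.7  0.1 -0.3] w 0.05537384747304286
[[ 0.002  0.995  0.1  ]
 [-0.003  0.1   -0.995]
 [-1.     0.002  0.003]]
[{"travel":[19.0,0.6,2.6],"twist":[-0.5,0.2,-0.1],"gripper":-0.3},{"travel":[0,0,0],"twist":[0,0,0],"gripper":-0.3},{"travel":[0,0,0],"twist":[0,0,0],"gripper":-0.3},{"travel":[0,0,0],"twist":[0,0,0],"gripper":-0.3},{"travel":[0,0,0],"twist":[0,0,0],"gripper":-0.3},{"travel":[0,0,0],"twist":[0,0,0],"gripper":-0.3},{"travel":[0,0,0],"twist":[0,0,0],"gripper":-0.3},{"travel":[0,0,0],"twist":[0,0,0],"gripper":-0.3}]
```

>>> carry_out --increments '[{"travel":[6,0.6,2.4],"twist":[-0.5,0,0],"gripper":-0.3},{"travel":[6,0,0],"twist":[0,0,0],"gripper":-0.3},{"travel":[5,0,0],"twist":[0,0,0],"gripper":-0.3},{"travel":[0,0,0],"twist":[0,0,0],"gripper":-0.3},{"travel":[0,0,0],"twist":[0,0,0],"gripper":-0.3},{"travel":[0,0,0],"twist":[0,0,0],"gripper":-0.3},{"travel":[0,0,0],"twist":[0,0,0],"gripper":-0.3},{"travel":[0,0,0],"twist":[0,0,0],"gripper":-0.3}]'

```text
t: 14.7
tool_pos: [0.6373, -0.1555, 0.0822]
ee_rot: [0.472, 0.524, -0.472, 0.529]
force: [-0.1, 0.2, -0.8]
grip_width: 0.0554
```

```bash
python3 - <<'E'
from h import *
st()
E
```

```text
14.7 [ 0.6373 -0.1555  0.0822] F [-0.1  0.2 -0.8] w 0.05535595779402755
[[ 0.007  0.994  0.109]
 [-0.004  0.109 -0.994]
 [-1.     0.006  0.005]]
```

>>> carry_out --increments '[{"travel":[3,-1.4,-1.5],"twist":[0,0.2,-0.3],"gripper":-0.3},{"travel":[0,0,0],"twist":[0,0,0],"gripper":-0.3},{"travel":[0,0,0],"twist":[0,0,0],"gripper":1},{"travel":[0,0,0],"twist":[0,0,0],"gripper":1},{"travel":[0,0,0],"twist":[0,0,0],"gripper":1},{"travel":[0,0,0],"twist":[0,0,0],"gripper":1},{"travel":[0,0,0],"twist":[0,0,0],"gripper":1},{"travel":[0,0,0],"twist":[0,0,0],"gripper":1}]'

```text
t: 15.37
tool_pos: [0.6355, -0.1541, 0.0801]
ee_rot: [0.472, 0.526, -0.472, 0.527]
force: [0.7, 0.4, 0.2]
grip_width: 0.0114
```

```bash
python3 - <<'E'
from h import *
st()
u=np.array([np.cos(YAW),np.sin(YAW)])
p=SLOT[:2]-.03*u
print(p)
s=env.get_state()['tool_pos']
print('path after lift 130:');plan([p[0],p[1],.26],-97,1,11)
E
```

```text
15.3667 [ 0.6355 -0.1541  0.0801] F [0.7 0.4 0.2] w 0.011415169825842933
[[ 0.     0.994  0.109]
 [-0.002  0.109 -0.994]
 [-1.     0.     0.002]]
[ 0.53034392 -0.02197638]
path after lift 130:
[{"travel":[-16.4,-8.2,-13.0],"twist":[1.2,0.0,-0.0],"gripper":1},{"travel":[-16.4,-8.5,-12.8],"twist":[1.2,0.0,-0.0],"gripper":1},{"travel":[-16.4,-8.7,-12.6],"twist":[1.2,0.0,-0.0],"gripper":1},{"travel":[-16.4,-9.0,-12.4],"twist":[1.2,0.0,-0.0],"gripper":1},{"travel":[-16.4,-9.3,-12.2],"twist":[1.2,0.0,-0.0],"gripper":1},{"travel":[-16.4,-9.5,-12.0],"twist":[1.2,0.0,-0.0],"gripper":1},{"travel":[-16.4,-9.8,-11.8],"twist":[1.2,0.0,-0.0],"gripper":1},{"travel":[-16.4,-10.0,-11.6],"twist":[1.2,0.0,-0.0],"gripper":1}]
[{"travel":[-16.4,-10.3,-11.4],"twist":[1.2,0.0,-0.0],"gripper":1},{"travel":[-16.4,-10.5,-11.2],"twist":[1.2,0.0,-0.0],"gripper":1},{"travel":[-16.4,-10.7,-11.0],"twist":[1.2,0.0,-0.0],"gripper":1},{"travel":[0,0,0],"twist":[0,0,0],"gripper":1},{"travel":[0,0,0],"twist":[0,0,0],"gripper":1},{"travel":[0,0,0],"twist":[0,0,0],"gripper":1},{"travel":[0,0,0],"twist":[0,0,0],"gripper":1},{"travel":[0,0,0],"twist":[0,0,0],"gripper":1}]
```

The 11.4 mm width suggests I'm gripping above the cell's middle, so I'll regrip a little lower.

>>> carry_out --increments '[{"travel":[0,0,0],"twist":[0,0,0],"gripper":0.2},{"travel":[0,0,0],"twist":[0,0,0],"gripper":0.2},{"travel":[2.7,0,0],"twist":[0,0,0],"gripper":0.2},{"travel":[0,0,0],"twist":[0,0,0],"gripper":0.2},{"travel":[0,0,0],"twist":[0,0,0],"gripper":1},{"travel":[0,0,0],"twist":[0,0,0],"gripper":1},{"travel":[0,0,0],"twist":[0,0,0],"gripper":1},{"travel":[0,0,0],"twist":[0,0,0],"gripper":1}]'

```text
t: 16.03
tool_pos: [0.6348, -0.1541, 0.077]
ee_rot: [0.471, 0.527, -0.473, 0.527]
force: [0.0, -0.2, -0.7]
grip_width: 0.0123
```

>>> carry_out --increments '[{"travel":[-6,0,0],"twist":[0,0,0],"gripper":1},{"travel":[-14,0,0],"twist":[0,0,0],"gripper":1},{"travel":[-8,0,0],"twist":[0,0,0],"gripper":1},{"travel":[0,0,0],"twist":[0,0,0],"gripper":1},{"travel":[0,0,0],"twist":[0,0,0],"gripper":1},{"travel":[0,0,0],"twist":[0,0,0],"gripper":1},{"travel":[0,0,0],"twist":[0,0,0],"gripper":1},{"travel":[0,0,0],"twist":[0,0,0],"gripper":1}]'

```text
t: 16.7
tool_pos: [0.6358, -0.1541, 0.1093]
ee_rot: [0.472, 0.526, -0.472, 0.527]
force: [0.4, -0.4, -0.1]
grip_width: 0.0121
```

```bash
python3 - <<'E'
from h import *
st();plan([.5303,-.022,.26],-97,1,11)
E
```

```text
16.7 [ 0.6358 -0.1541  0.1093] F [ 0.4 -0.4 -0.1] w 0.012070262098967631
[[ 0.001  0.994  0.109]
 [-0.002  0.109 -0.994]
 [-1.     0.001  0.002]]
[{"travel":[-13.7,-8.2,-13.0],"twist":[1.2,0.0,-0.0],"gripper":1},{"travel":[-13.7,-8.5,-12.8],"twist":[1.2,0.0,-0.0],"gripper":1},{"travel":[-13.7,-8.7,-12.6],"twist":[1.2,0.0,-0.0],"gripper":1},{"travel":[-13.7,-9.0,-12.4],"twist":[1.2,0.0,-0.0],"gripper":1},{"travel":[-13.7,-9.3,-12.2],"twist":[1.2,0.0,-0.0],"gripper":1},{"travel":[-13.7,-9.5,-12.0],"twist":[1.2,0.0,-0.0],"gripper":1},{"travel":[-13.7,-9.8,-11.8],"twist":[1.2,0.0,-0.0],"gripper":1},{"travel":[-13.7,-10.0,-11.6],"twist":[1.2,0.0,-0.0],"gripper":1}]
[{"travel":[-13.7,-10.3,-11.4],"twist":[1.2,0.0,-0.0],"gripper":1},{"travel":[-13.7,-10.5,-11.2],"twist":[1.2,0.0,-0.0],"gripper":1},{"travel":[-13.7,-10.7,-11.0],"twist":[1.2,0.0,-0.0],"gripper":1},{"travel":[0,0,0],"twist":[0,0,0],"gripper":1},{"travel":[0,0,0],"twist":[0,0,0],"gripper":1},{"travel":[0,0,0],"twist":[0,0,0],"gripper":1},{"travel":[0,0,0],"twist":[0,0,0],"gripper":1},{"travel":[0,0,0],"twist":[0,0,0],"gripper":1}]
```

>>> carry_out --increments '[{"travel":[-13.7,-8,-13],"twist":[1.2,0,0],"gripper":1},{"travel":[-13.7,-8.5,-12.8],"twist":[1.2,0,0],"gripper":1},{"travel":[-13.7,-8.7,-12.6],"twist":[1.2,0,0],"gripper":1},{"travel":[-13.7,-9,-12.4],"twist":[1.2,0,0],"gripper":1},{"travel":[-13.7,-9.3,-12.2],"twist":[1.2,0,0],"gripper":1},{"travel":[-13.7,-9.5,-12],"twist":[1.2,0,0],"gripper":1},{"travel":[-13.7,-9.8,-12],"twist":[1.2,0,0],"gripper":1},{"travel":[-13.7,-10,-11.6],"twist":[1.2,0,0],"gripper":1}]'

```text
t: 17.37
tool_pos: [0.5547, -0.0557, 0.2164]
ee_rot: [-0.515, -0.484, 0.519, -0.481]
force: [0.0, 1.1, 0.1]
grip_width: 0.0119
```

>>> carry_out --increments '[{"travel":[-13.7,-10,-11],"twist":[1.2,0,0],"gripper":1},{"travel":[-13,-10,-11],"twist":[1.2,0,0],"gripper":1},{"travel":[-6,-5,-5],"twist":[0.6,0,0],"gripper":1},{"travel":[0,0,0],"twist":[0,0,0],"gripper":1},{"travel":[0,0,0],"twist":[0,0,0],"gripper":1},{"travel":[0,0,0],"twist":[0,0,0],"gripper":1},{"travel":[0,0,0],"twist":[0,0,0],"gripper":1},{"travel":[0,0,0],"twist":[0,0,0],"gripper":1}]'

```text
t: 18.03
tool_pos: [0.5305, -0.0247, 0.2502]
ee_rot: [-0.527, -0.471, 0.532, -0.467]
force: [0.6, -0.2, -0.6]
grip_width: 0.0118
```

```bash
python3 - <<'E'
from h import *
st()
shot('wrist','w4.png',(106,0,406,225),2.6667)
import pickle;pickle.dump(cams.camera_model('wrist'),open('w4.pkl','wb'))
E
```

```text
18.0333 [ 0.5305 -0.0247  0.2502] F [ 0.6 -0.2 -0.6] w 0.011799437698636365
[[-0.009  0.993 -0.121]
 [-0.001 -0.121 -0.993]
 [-1.    -0.008  0.002]]
```

View pics/w4.png

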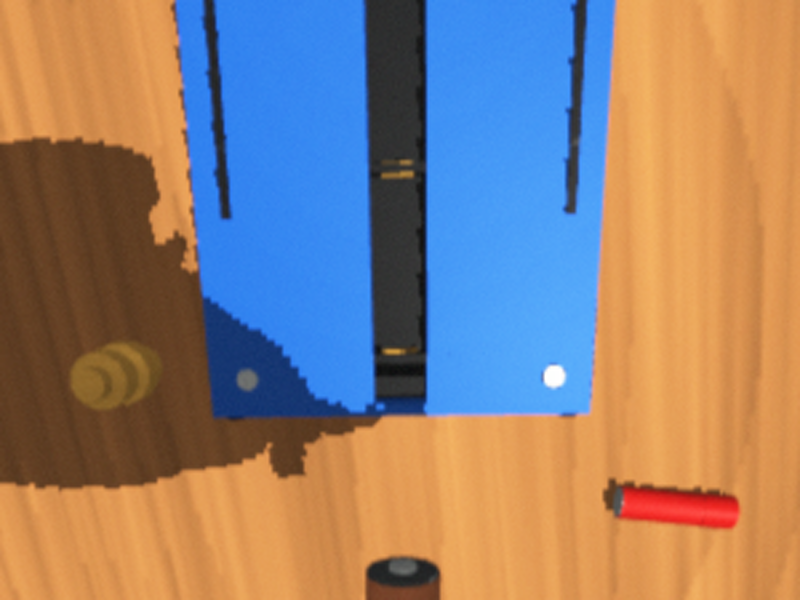

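The wrist view shows the channel rims at (366-424, v=0) and (374-427, v=395). Pocket A's end contacts are at v≈352 and v≈172, the deck end edge is at v=413, and the held cell is at u=403 pointing straight ahead.

```bash
python3 - <<'E'
from h import *
import pickle
M=pickle.load(open('w4.pkl','rb'))
g=lambda u,v,z:px2w('wrist',(106+(u+.5)/2.6667-.5,(v+.5)/2.6667-.5),z,M)[:2]
an=lambda p,q:(np.degrees(np.arctan2(*((p-q)[::-1]))).round(2),np.linalg.norm(p-q).round(4))
L0,L1,R0,R1=g(366,0,.06),g(374.5,395,.06),g(424.5,0,.06),g(427,395,.06)
print('L',an(L0,L1),'R',an(R0,R1),'w',an(L0,R0),an(L1,R1))
m0,m1=(L0+R0)/2,(L1+R1)/2;print('mid',m0,m1,an(m0,m1))
for z in(.052,.056,.06):
    a,b,c=g(399,352,z),g(398,179,z),g(398,161,z);print(z,'pocketA ends',a,b,an(b,a),'mid',(a+b)/2,'upper div',an(c,b))
e=(g(213,414,.06)+g(590,413,.06))/2;print('deck end',e,an(g(590,413,.06),g(213,414,.06)))
sc=[g(247,379,.06),g(554,376,.06)];print('screws',sc,an(sc[1],sc[0]), 'side slits',an(g(209,0,.06),g(226,217,.06)),an(g(579,0,.06),g(570,212,.06)), 'side edges',an(g(177,0,.06),g(213,410,.06)),an(g(614,0,.06),g(592,410,.06)))
print('cell nub',px2w('wrist',(106+403/2.6667-.5,566/2.6667),.25-.067,M))
E
```

```text
L (np.float64(83.62), np.float64(0.1169)) R (np.float64(83.96), np.float64(0.1168)) w (np.float64(172.88), np.float64(0.0173)) (np.float64(173.11), np.float64(0.018))
mid [0.54624472 0.13011802] [0.53359633 0.01392811] (np.float64(83.79), np.float64(0.1169))
0.052 pocketA ends [0.53458123 0.02760791] [0.54104572 0.08252095] (np.float64(83.29), np.float64(0.0553)) mid [0.53781348 0.05506443] upper div (np.float64(82.93), np.float64(0.0053))
0.056 pocketA ends [0.53468159 0.02799487] [0.54104984 0.08209039] (np.float64(83.29), np.float64(0.0545)) mid [0.53786571 0.05504263] upper div (np.float64(82.93), np.float64(0.0053))
0.06 pocketA ends [0.53478194 0.02838184] [0.54105395 0.08165984] (np.float64(83.29), np.float64(0.0536)) mid [0.53791795 0.05502084] upper div (np.float64(82.93), np.float64(0.0052))
deck end [0.53292336 0.00757264] (np.float64(-6.73), np.float64(0.1303))
screws [array([0.48214753, 0.02564836]), array([0.58609305, 0.01408091])] (np.float64(-6.35), np.float64(0.1046)) side slits (np.float64(83.78), np.float64(0.06)) (np.float64(84.27), np.float64(0.0583)) side edges (np.float64(83.67), np.float64(0.1223)) (np.float64(84.34), np.float64(0.1218))
cell nub [ 0.53350178 -0.00056576  0.183     ]
```

```bash
python3 - <<'E'
from h import *
plan([.5447,.113,.165],-96.5,1,6)
E
```

```text
[{"travel":[14.1,-0.3,-23.1],"twist":[-0.1,0.0,0.1],"gripper":1},{"travel":[14.2,-0.3,-23.1],"twist":[-0.1,0.0,0.1],"gripper":1},{"travel":[14.2,-0.3,-23.1],"twist":[-0.1,0.0,0.1],"gripper":1},{"travel":[14.2,-0.3,-23.1],"twist":[-0.1,0.0,0.1],"gripper":1},{"travel":[14.2,-0.2,-23.1],"twist":[-0.1,0.0,0.1],"gripper":1},{"travel":[14.2,-0.2,-23.1],"twist":[-0.1,0.0,0.1],"gripper":1},{"travel":[0,0,0],"twist":[0,0,0],"gripper":1},{"travel":[0,0,0],"twist":[0,0,0],"gripper":1}]
```

>>> carry_out --increments '[{"travel":[10,-0.3,-20],"twist":[-0.1,0,0.1],"gripper":1},{"travel":[14,-0.3,-23],"twist":[-0.1,0,0.1],"gripper":1},{"travel":[14,-0.3,-23],"twist":[-0.1,0,0.1],"gripper":1},{"travel":[14,-0.3,-23],"twist":[-0.1,0,0.1],"gripper":1},{"travel":[14,-0.3,-23],"twist":[-0.1,0,0.1],"gripper":1},{"travel":[10,0,-15],"twist":[0,0,0],"gripper":1},{"travel":[2,0,-5],"twist":[0,0,0],"gripper":1},{"travel":[0,0,0],"twist":[0,0,0],"gripper":1}]'

```text
t: 18.75
tool_pos: [0.5467, 0.1078, 0.1655]
ee_rot: [-0.527, -0.469, 0.53, -0.471]
force: [0.3, -0.1, -0.5]
grip_width: 0.0119
```

```bash
python3 - <<'E'
from h import *
st();plan([.5447,.113,.140],-96.5,1,2)
E
```

```text
18.75 [0.5467 0.1078 0.1655] F [ 0.3 -0.1 -0.5] w 0.011937713014260415
[[-0.001  0.993 -0.117]
 [-0.004 -0.117 -0.993]
 [-1.    -0.001  0.004]]
[{"travel":[12.7,-1.3,-2.5],"twist":[-0.1,0.1,0.0],"gripper":1},{"travel":[12.7,-1.3,-2.5],"twist":[-0.1,0.1,0.0],"gripper":1},{"travel":[0,0,0],"twist":[0,0,0],"gripper":1},{"travel":[0,0,0],"twist":[0,0,0],"gripper":1},{"travel":[0,0,0],"twist":[0,0,0],"gripper":1},{"travel":[0,0,0],"twist":[0,0,0],"gripper":1},{"travel":[0,0,0],"twist":[0,0,0],"gripper":1},{"travel":[0,0,0],"twist":[0,0,0],"gripper":1}]
```

>>> carry_out --increments '[{"travel":[8,-1.3,-2.5],"twist":[-0.1,0.1,0],"gripper":1},{"travel":[10,-1,-2],"twist":[-0.1,0,0],"gripper":1},{"travel":[5,0,0],"twist":[0,0,0],"gripper":1},{"travel":[0,0,0],"twist":[0,0,0],"gripper":1},{"travel":[0,0,0],"twist":[0,0,0],"gripper":1},{"travel":[0,0,0],"twist":[0,0,0],"gripper":1},{"travel":[0,0,0],"twist":[0,0,0],"gripper":1},{"travel":[0,0,0],"twist":[0,0,0],"gripper":1}]'

```text
t: 19.42
tool_pos: [0.5455, 0.1087, 0.1416]
ee_rot: [-0.528, -0.469, 0.529, -0.471]
force: [-0.4, -0.8, -0.8]
grip_width: 0.0119
```

```bash
python3 - <<'E'
from h import *
st();plan([.5447,.113,.135],-96.5,1,1)
E
```

```text
19.4167 [0.5455 0.1087 0.1416] F [-0.4 -0.8 -0.8] w 0.011928043792643951
[[-0.     0.993 -0.116]
 [-0.002 -0.116 -0.993]
 [-1.     0.     0.002]]
[{"travel":[6.6,-1.3,-4.2],"twist":[-0.2,0.1,-0.0],"gripper":1},{"travel":[0,0,0],"twist":[0,0,0],"gripper":1},{"travel":[0,0,0],"twist":[0,0,0],"gripper":1},{"travel":[0,0,0],"twist":[0,0,0],"gripper":1},{"travel":[0,0,0],"twist":[0,0,0],"gripper":1},{"travel":[0,0,0],"twist":[0,0,0],"gripper":1},{"travel":[0,0,0],"twist":[0,0,0],"gripper":1},{"travel":[0,0,0],"twist":[0,0,0],"gripper":1}]
```

>>> carry_out --increments '[{"travel":[0,-0.8,-4],"twist":[-0.1,0,0],"gripper":1},{"travel":[0,0,-0.5],"twist":[0,0,0],"gripper":1},{"travel":[2.5,0,0],"twist":[0,0,0],"gripper":1},{"travel":[2,0,0],"twist":[0,0,0],"gripper":1},{"travel":[1,0,0],"twist":[0,0,0],"gripper":1},{"travel":[0,0,0],"twist":[0,0,0],"gripper":1},{"travel":[0,0,0],"twist":[0,0,0],"gripper":1},{"travel":[0,0,0],"twist":[0,0,0],"gripper":1}]'

```text
t: 20.08
tool_pos: [0.5457, 0.1139, 0.1364]
ee_rot: [-0.528, -0.47, 0.528, -0.472]
force: [-0.4, 0.1, -0.2]
grip_width: 0.012
```

```bash
python3 - <<'E'
from h import *
st();plan([.5447,.113,.1345],-96.5,1,1)
E
```

```text
20.0833 [0.5457 0.1139 0.1364] F [-0.4  0.1 -0.2] w 0.01201383253282846
[[ 0.002  0.993 -0.114]
 [-0.002 -0.114 -0.993]
 [-1.     0.002  0.002]]
[{"travel":[1.9,-0.8,1.0],"twist":[-0.1,0.1,-0.1],"gripper":1},{"travel":[0,0,0],"twist":[0,0,0],"gripper":1},{"travel":[0,0,0],"twist":[0,0,0],"gripper":1},{"travel":[0,0,0],"twist":[0,0,0],"gripper":1},{"travel":[0,0,0],"twist":[0,0,0],"gripper":1},{"travel":[0,0,0],"twist":[0,0,0],"gripper":1},{"travel":[0,0,0],"twist":[0,0,0],"gripper":1},{"travel":[0,0,0],"twist":[0,0,0],"gripper":1}]
```

>>> carry_out --increments '[{"travel":[2,-0.8,0.8],"twist":[0,0,-0.1],"gripper":1},{"travel":[0,0,0],"twist":[0,0,0],"gripper":1},{"travel":[0,0,0],"twist":[0,0,0],"gripper":1},{"travel":[0,0,0],"twist":[0,0,0],"gripper":0.3},{"travel":[0,0,0],"twist":[0,0,0],"gripper":0.3},{"travel":[0,0,0],"twist":[0,0,0],"gripper":0.3},{"travel":[0,0,0],"twist":[0,0,0],"gripper":0.3},{"travel":[0,0,0],"twist":[0,0,0],"gripper":0.3}]'

```text
t: 20.75
tool_pos: [0.5448, 0.113, 0.1343]
ee_rot: [-0.527, -0.47, 0.528, -0.471]
force: [-0.4, 0.9, 0.7]
grip_width: 0.0296
```

>>> carry_out --increments '[{"travel":[-6,0,0],"twist":[0,0,0],"gripper":0.1},{"travel":[-15,0,0],"twist":[0,0,0],"gripper":0.1},{"travel":[-20,0,0],"twist":[0,0,0],"gripper":-0.3},{"travel":[-20,0,10],"twist":[0,0,0],"gripper":-0.3},{"travel":[-15,0,20],"twist":[0,0,0],"gripper":-0.3},{"travel":[-10,0,30],"twist":[0,0,0],"gripper":-0.3},{"travel":[0,0,30],"twist":[0,0,0],"gripper":-0.3},{"travel":[0,0,20],"twist":[0,0,0],"gripper":-0.3}]'

```text
t: 21.42
tool_pos: [0.5326, 0.004, 0.2275]
ee_rot: [-0.526, -0.471, 0.526, -0.473]
force: [-0.3, 0.2, -0.3]
grip_width: 0.0556
```

```bash
python3 - <<'E'
from h import *
st()
a=cams.read_camera('scene')[:,:,::-1];cv2.imwrite('pics/raw_s6.png',a)
# copper pixels in scene bay area
h=cv2.cvtColor(a,cv2.COLOR_BGR2HSV)
for (x,y) in [(190+u/5,110+v/5) for u,v in((257,373),(290,345),(320,320),(335,307),(350,295),(365,283),(377,272))]:print(a[int(y),int(x)][::-1],end=' ')
w=cams.read_camera('wrist')[:,:,::-1];cv2.imwrite('pics/w6.png',w)
plan([.6424,-.2153,.11],-83.8,-.3,12)
E
```

```text
21.4167 [0.5326 0.004  0.2275] F [-0.3  0.2 -0.3] w 0.0555734905321946
[[ 0.002  0.994 -0.108]
 [-0.002 -0.108 -0.994]
 [-1.     0.002  0.002]]
[11 11 11] [22 23 23] [105  77  39] [65 67 69] [58 61 63] [62 63 66] [188 110  73] [{"travel":[9.8,11.1,17.1],"twist":[-1.0,0.0,-0.0],"gripper":-0.3},{"travel":[9.8,10.8,17.3],"twist":[-1.0,0.0,-0.0],"gripper":-0.3},{"travel":[9.8,10.5,17.5],"twist":[-1.0,0.0,-0.0],"gripper":-0.3},{"travel":[9.8,10.1,17.7],"twist":[-1.0,0.0,-0.0],"gripper":-0.3},{"travel":[9.8,9.8,17.8],"twist":[-1.0,0.0,-0.0],"gripper":-0.3},{"travel":[9.8,9.5,18.0],"twist":[-1.0,0.0,-0.0],"gripper":-0.3},{"travel":[9.8,9.2,18.2],"twist":[-1.0,0.0,-0.0],"gripper":-0.3},{"travel":[9.8,8.8,18.4],"twist":[-1.0,0.0,-0.0],"gripper":-0.3}]
[{"travel":[9.8,8.5,18.5],"twist":[-1.0,0.0,-0.0],"gripper":-0.3},{"travel":[9.8,8.2,18.7],"twist":[-1.0,0.0,-0.0],"gripper":-0.3},{"travel":[9.8,7.8,18.8],"twist":[-1.0,0.0,-0.0],"gripper":-0.3},{"travel":[9.8,7.5,19.0],"twist":[-1.0,0.0,-0.0],"gripper":-0.3},{"travel":[0,0,0],"twist":[0,0,0],"gripper":-0.3},{"travel":[0,0,0],"twist":[0,0,0],"gripper":-0.3},{"travel":[0,0,0],"twist":[0,0,0],"gripper":-0.3},{"travel":[0,0,0],"twist":[0,0,0],"gripper":-0.3}]
```

>>> carry_out --increments '[{"travel":[6,11,17],"twist":[-1,0,0],"gripper":-0.3},{"travel":[8,10.8,17.3],"twist":[-1,0,0],"gripper":-0.3},{"travel":[10,10.5,17.5],"twist":[-1,0,0],"gripper":-0.3},{"travel":[10,10,17.7],"twist":[-1,0,0],"gripper":-0.3},{"travel":[10,9.8,17.8],"twist":[-1,0,0],"gripper":-0.3},{"travel":[10,9.5,18],"twist":[-1,0,0],"gripper":-0.3},{"travel":[10,9,18],"twist":[-1,0,0],"gripper":-0.3},{"travel":[10,8.8,18],"twist":[-1,0,0],"gripper":-0.3}]'

```text
t: 22.18
tool_pos: [0.6095, -0.1407, 0.1551]
ee_rot: [0.493, 0.507, -0.489, 0.51]
force: [0.3, 0.0, -0.1]
grip_width: 0.0554
```

>>> carry_out --increments '[{"travel":[10,8.5,18],"twist":[-1,0,0],"gripper":-0.3},{"travel":[10,8,18],"twist":[-1,0,0],"gripper":-0.3},{"travel":[10,7.5,18],"twist":[-1,0,0],"gripper":-0.3},{"travel":[8,4,8],"twist":[-0.5,0,0],"gripper":-0.3},{"travel":[0,0,0],"twist":[0,0,0],"gripper":-0.3},{"travel":[0,0,0],"twist":[0,0,0],"gripper":-0.3},{"travel":[0,0,0],"twist":[0,0,0],"gripper":-0.3},{"travel":[0,0,0],"twist":[0,0,0],"gripper":-0.3}]'

```text
t: 22.85
tool_pos: [0.6444, -0.1999, 0.1133]
ee_rot: [0.476, 0.524, -0.473, 0.524]
force: [-0.8, -0.6, 0.4]
grip_width: 0.0556
```

```bash
python3 - <<'E'
from h import *
st();plan([.6424,-.2153,.09],-83.8,-.3,2)
E
```

```text
22.85 [ 0.6444 -0.1999  0.1133] F [-0.8 -0.6  0.4] w 0.05555646592052262
[[ 0.003  0.995  0.099]
 [ 0.003  0.099 -0.995]
 [-1.     0.004 -0.003]]
[{"travel":[11.6,-1.8,7.6],"twist":[-0.3,-0.1,-0.1],"gripper":-0.3},{"travel":[11.6,-1.8,7.6],"twist":[-0.3,-0.1,-0.1],"gripper":-0.3},{"travel":[0,0,0],"twist":[0,0,0],"gripper":-0.3},{"travel":[0,0,0],"twist":[0,0,0],"gripper":-0.3},{"travel":[0,0,0],"twist":[0,0,0],"gripper":-0.3},{"travel":[0,0,0],"twist":[0,0,0],"gripper":-0.3},{"travel":[0,0,0],"twist":[0,0,0],"gripper":-0.3},{"travel":[0,0,0],"twist":[0,0,0],"gripper":-0.3}]
```

>>> carry_out --increments '[{"travel":[8,-1.8,7.6],"twist":[-0.3,-0.1,-0.1],"gripper":-0.3},{"travel":[8,-1.5,6.6],"twist":[-0.3,0,0],"gripper":-0.3},{"travel":[6,0,0],"twist":[0,0,0],"gripper":-0.3},{"travel":[0,0,0],"twist":[0,0,0],"gripper":-0.3},{"travel":[0,0,0],"twist":[0,0,0],"gripper":-0.3},{"travel":[0,0,0],"twist":[0,0,0],"gripper":-0.3},{"travel":[0,0,0],"twist":[0,0,0],"gripper":-0.3},{"travel":[0,0,0],"twist":[0,0,0],"gripper":-0.3}]'

```text
t: 23.52
tool_pos: [0.6419, -0.2134, 0.0906]
ee_rot: [0.472, 0.527, -0.47, 0.528]
force: [0.3, -0.9, -0.4]
grip_width: 0.0559
```

```bash
python3 - <<'E'
from h import *
st();plan([.6424,-.2153,.0772],-83.8,-.3,1)
E
```

```text
23.5167 [ 0.6419 -0.2134  0.0906] F [ 0.3 -0.9 -0.4] w 0.05586733826114856
[[ 0.002  0.994  0.112]
 [ 0.001  0.112 -0.994]
 [-1.     0.003 -0.001]]
[{"travel":[13.4,0.2,1.9],"twist":[0.2,-0.1,-0.1],"gripper":-0.3},{"travel":[0,0,0],"twist":[0,0,0],"gripper":-0.3},{"travel":[0,0,0],"twist":[0,0,0],"gripper":-0.3},{"travel":[0,0,0],"twist":[0,0,0],"gripper":-0.3},{"travel":[0,0,0],"twist":[0,0,0],"gripper":-0.3},{"travel":[0,0,0],"twist":[0,0,0],"gripper":-0.3},{"travel":[0,0,0],"twist":[0,0,0],"gripper":-0.3},{"travel":[0,0,0],"twist":[0,0,0],"gripper":-0.3}]
```

>>> carry_out --increments '[{"travel":[6,0.2,1.5],"twist":[0.2,0,-0.1],"gripper":-0.3},{"travel":[5,0,0],"twist":[0,0,0],"gripper":-0.3},{"travel":[2,0,0],"twist":[0,0,0],"gripper":-0.3},{"travel":[0,0,0],"twist":[0,0,0],"gripper":-0.3},{"travel":[0,0,0],"twist":[0,0,0],"gripper":-0.3},{"travel":[0,0,0],"twist":[0,0,0],"gripper":-0.3},{"travel":[0,0,0],"twist":[0,0,0],"gripper":-0.3},{"travel":[0,0,0],"twist":[0,0,0],"gripper":0.2}]'

```text
t: 24.18
tool_pos: [0.6426, -0.2148, 0.0765]
ee_rot: [0.473, 0.526, -0.472, 0.526]
force: [-0.1, -0.0, 0.2]
grip_width: 0.0443
```

```bash
python3 - <<'E'
from h import *
st()
E
```

```text
24.1833 [ 0.6426 -0.2148  0.0765] F [-0.1 -0.   0.2] w 0.044313982786655715
[[ 0.001  0.994  0.108]
 [ 0.001  0.108 -0.994]
 [-1.     0.001 -0.001]]
```

>>> carry_out --increments '[{"travel":[-0.5,0,0],"twist":[0,0,0],"gripper":1},{"travel":[0,0,0],"twist":[0,0,0],"gripper":1},{"travel":[0,0,0],"twist":[0,0,0],"gripper":1},{"travel":[0,0,0],"twist":[0,0,0],"gripper":1},{"travel":[0,0,0],"twist":[0,0,0],"gripper":1},{"travel":[-6,0,0],"twist":[0,0,0],"gripper":1},{"travel":[-20,0,0],"twist":[0,0,0],"gripper":1},{"travel":[-25,0,0],"twist":[0,0,0],"gripper":1}]'

```text
t: 24.85
tool_pos: [0.6389, -0.214, 0.1249]
ee_rot: [0.471, 0.53, -0.473, 0.523]
force: [0.9, 0.4, 0.7]
grip_width: 0.012
```

```bash
python3 - <<'E'
from h import *
st();plan([.538,.0545,.185],-96.5,1,13)
E
```

```text
24.85 [ 0.6389 -0.214   0.1249] F [0.9 0.4 0.7] w 0.011997940522419582
[[-0.009  0.994  0.108]
 [ 0.004  0.108 -0.994]
 [-1.    -0.009 -0.005]]
[{"travel":[-4.5,-5.5,-21.4],"twist":[1.0,-0.0,0.0],"gripper":1},{"travel":[-4.5,-5.9,-21.3],"twist":[1.0,-0.0,0.0],"gripper":1},{"travel":[-4.5,-6.2,-21.2],"twist":[1.0,-0.0,0.0],"gripper":1},{"travel":[-4.5,-6.6,-21.1],"twist":[1.0,-0.0,0.0],"gripper":1},{"travel":[-4.5,-7.0,-21.0],"twist":[1.0,-0.0,0.0],"gripper":1},{"travel":[-4.5,-7.3,-20.8],"twist":[1.0,-0.0,0.0],"gripper":1},{"travel":[-4.5,-7.7,-20.7],"twist":[1.0,-0.0,0.0],"gripper":1},{"travel":[-4.5,-8.0,-20.6],"twist":[1.0,-0.0,0.0],"gripper":1}]
[{"travel":[-4.6,-8.4,-20.4],"twist":[1.0,-0.0,0.0],"gripper":1},{"travel":[-4.6,-8.7,-20.3],"twist":[1.0,-0.0,0.0],"gripper":1},{"travel":[-4.6,-9.0,-20.1],"twist":[1.0,-0.0,0.0],"gripper":1},{"travel":[-4.6,-9.4,-20.0],"twist":[1.0,-0.0,0.0],"gripper":1},{"travel":[-4.6,-9.7,-19.8],"twist":[1.0,-0.0,0.0],"gripper":1},{"travel":[0,0,0],"twist":[0,0,0],"gripper":1},{"travel":[0,0,0],"twist":[0,0,0],"gripper":1},{"travel":[0,0,0],"twist":[0,0,0],"gripper":1}]
```

>>> carry_out --increments '[{"travel":[-12,-5.5,-18],"twist":[1,0,0],"gripper":1},{"travel":[-10,-6,-21],"twist":[1,0,0],"gripper":1},{"travel":[-8,-6.2,-21],"twist":[1,0,0],"gripper":1},{"travel":[-6,-6.6,-21],"twist":[1,0,0],"gripper":1},{"travel":[-5,-7,-21],"twist":[1,0,0],"gripper":1},{"travel":[-3,-7.3,-21],"twist":[1,0,0],"gripper":1},{"travel":[0,-7.7,-21],"twist":[1,0,0],"gripper":1},{"travel":[0,-8,-21],"twist":[1,0,0],"gripper":1}]'

```text
t: 25.52
tool_pos: [0.5809, -0.0504, 0.1822]
ee_rot: [0.512, 0.488, -0.509, 0.491]
force: [1.0, -0.4, -0.1]
grip_width: 0.0121
```

>>> carry_out --increments '[{"travel":[0,-8,-20],"twist":[1,0,0],"gripper":1},{"travel":[0,-8.7,-20],"twist":[1,0,0],"gripper":1},{"travel":[0,-9,-20],"twist":[1,0,0],"gripper":1},{"travel":[0,-9,-18],"twist":[1,0,0],"gripper":1},{"travel":[0,-5,-8],"twist":[0.5,0,0],"gripper":1},{"travel":[0,0,0],"twist":[0,0,0],"gripper":1},{"travel":[0,0,0],"twist":[0,0,0],"gripper":1},{"travel":[0,0,0],"twist":[0,0,0],"gripper":1}]'

```text
t: 26.18
tool_pos: [0.5456, 0.0464, 0.1869]
ee_rot: [0.533, 0.466, -0.526, 0.472]
force: [-0.4, -0.5, -0.1]
grip_width: 0.012
```

```bash
python3 - <<'E'
from h import *
st();plan([.538,.0545,.145],-96.5,1,4)
E
```

```text
26.1833 [0.5456 0.0464 0.1869] F [-0.4 -0.5 -0.1] w 0.012046666279075803
[[ 0.013  0.993 -0.121]
 [ 0.001 -0.121 -0.993]
 [-1.     0.013 -0.002]]
[{"travel":[10.5,-2.3,-1.7],"twist":[-0.1,-0.0,-0.2],"gripper":1},{"travel":[10.5,-2.2,-1.8],"twist":[-0.1,-0.0,-0.2],"gripper":1},{"travel":[10.5,-2.2,-1.8],"twist":[-0.1,-0.0,-0.2],"gripper":1},{"travel":[10.5,-2.2,-1.8],"twist":[-0.1,-0.0,-0.2],"gripper":1},{"travel":[0,0,0],"twist":[0,0,0],"gripper":1},{"travel":[0,0,0],"twist":[0,0,0],"gripper":1},{"travel":[0,0,0],"twist":[0,0,0],"gripper":1},{"travel":[0,0,0],"twist":[0,0,0],"gripper":1}]
```

>>> carry_out --increments '[{"travel":[8,-2.2,-1.8],"twist":[-0.1,0,-0.2],"gripper":1},{"travel":[10,-2.2,-1.8],"twist":[-0.1,0,-0.2],"gripper":1},{"travel":[10,-2.2,-1.8],"twist":[-0.1,0,-0.2],"gripper":1},{"travel":[8,-2,-1.8],"twist":[-0.1,0,-0.2],"gripper":1},{"travel":[3,0,-1],"twist":[0,0,0],"gripper":1},{"travel":[0,0,0],"twist":[0,0,0],"gripper":1},{"travel":[0,0,0],"twist":[0,0,0],"gripper":1},{"travel":[0,0,0],"twist":[0,0,0],"gripper":1}]'

```text
t: 26.85
tool_pos: [0.5379, 0.0535, 0.1421]
ee_rot: [-0.527, -0.472, 0.529, -0.468]
force: [-0.4, -0.4, 0.4]
grip_width: 0.0119
```

```bash
python3 - <<'E'
from h import *
st();plan([.538,.0545,.1355],-96.5,1,1)
E
```

```text
26.85 [0.5379 0.0535 0.1421] F [-0.4 -0.4  0.4] w 0.011854058456692008
[[-0.005  0.993 -0.116]
 [ 0.002 -0.116 -0.993]
 [-1.    -0.005 -0.001]]
[{"travel":[6.6,-0.0,-0.9],"twist":[-0.2,-0.1,0.3],"gripper":1},{"travel":[0,0,0],"twist":[0,0,0],"gripper":1},{"travel":[0,0,0],"twist":[0,0,0],"gripper":1},{"travel":[0,0,0],"twist":[0,0,0],"gripper":1},{"travel":[0,0,0],"twist":[0,0,0],"gripper":1},{"travel":[0,0,0],"twist":[0,0,0],"gripper":1},{"travel":[0,0,0],"twist":[0,0,0],"gripper":1},{"travel":[0,0,0],"twist":[0,0,0],"gripper":1}]
```

>>> carry_out --increments '[{"travel":[4,0,-0.8],"twist":[-0.2,0,0.3],"gripper":1},{"travel":[3.5,0,0],"twist":[0,0,0],"gripper":1},{"travel":[0,0,0],"twist":[0,0,0],"gripper":1},{"travel":[0,0,0],"twist":[0,0,0],"gripper":1},{"travel":[0,0,0],"twist":[0,0,0],"gripper":1},{"travel":[0,0,0],"twist":[0,0,0],"gripper":1},{"travel":[0,0,0],"twist":[0,0,0],"gripper":1},{"travel":[0,0,0],"twist":[0,0,0],"gripper":1}]'

```text
t: 27.52
tool_pos: [0.539, 0.0544, 0.1351]
ee_rot: [0.529, 0.471, -0.526, 0.472]
force: [0.9, -0.2, 0.2]
grip_width: 0.0118
```

```bash
python3 - <<'E'
from h import *
st();plan([.538,.0545,.1343],-96.5,1,1)
E
```

```text
27.5167 [0.539  0.0544 0.1351] F [ 0.9 -0.2  0.2] w 0.011831875308132286
[[ 0.004  0.994 -0.112]
 [ 0.002 -0.112 -0.994]
 [-1.     0.004 -0.002]]
[{"travel":[0.8,-1.0,0.1],"twist":[0.1,-0.1,-0.2],"gripper":1},{"travel":[0,0,0],"twist":[0,0,0],"gripper":1},{"travel":[0,0,0],"twist":[0,0,0],"gripper":1},{"travel":[0,0,0],"twist":[0,0,0],"gripper":1},{"travel":[0,0,0],"twist":[0,0,0],"gripper":1},{"travel":[0,0,0],"twist":[0,0,0],"gripper":1},{"travel":[0,0,0],"twist":[0,0,0],"gripper":1},{"travel":[0,0,0],"twist":[0,0,0],"gripper":1}]
```

>>> carry_out --increments '[{"travel":[0.8,-1,0],"twist":[0,0,-0.2],"gripper":1},{"travel":[0,0,0],"twist":[0,0,0],"gripper":1},{"travel":[0,0,0],"twist":[0,0,0],"gripper":1},{"travel":[0,0,0],"twist":[0,0,0],"gripper":0.3},{"travel":[0,0,0],"twist":[0,0,0],"gripper":0.3},{"travel":[0,0,0],"twist":[0,0,0],"gripper":0.3},{"travel":[0,0,0],"twist":[0,0,0],"gripper":0.3},{"travel":[0,0,0],"twist":[0,0,0],"gripper":0.3}]'

```text
t: 28.18
tool_pos: [0.5382, 0.0546, 0.1346]
ee_rot: [0.528, 0.472, -0.527, 0.471]
force: [-0.4, -0.4, 0.3]
grip_width: 0.0301
```

>>> carry_out --increments '[{"travel":[-6,0,0],"twist":[0,0,0],"gripper":0.1},{"travel":[-15,0,0],"twist":[0,0,0],"gripper":0.1},{"travel":[-20,0,0],"twist":[0,0,0],"gripper":-0.3},{"travel":[-25,0,5],"twist":[0,0,0],"gripper":-0.3},{"travel":[-25,0,20],"twist":[0,0,0],"gripper":-0.3},{"travel":[-20,0,20],"twist":[0,0,0],"gripper":-0.3},{"travel":[-5,0,10],"twist":[0,0,0],"gripper":-0.3},{"travel":[0,0,0],"twist":[0,0,0],"gripper":-0.3}]'

```text
t: 28.85
tool_pos: [0.531, -0.0016, 0.2569]
ee_rot: [-0.527, -0.472, 0.527, -0.471]
force: [-0.1, -0.3, 0.5]
grip_width: 0.0554
```

>>> carry_out --increments '[{"travel":[0,0,0],"twist":[0,0,0],"gripper":-0.3},{"travel":[0,0,0],"twist":[0,0,0],"gripper":-0.3},{"travel":[0,0,0],"twist":[0,0,0],"gripper":-0.3},{"travel":[0,0,0],"twist":[0,0,0],"gripper":-0.3},{"travel":[0,0,0],"twist":[0,0,0],"gripper":-0.3},{"travel":[0,0,0],"twist":[0,0,0],"gripper":-0.3},{"travel":[0,0,0],"twist":[0,0,0],"gripper":-0.3},{"travel":[0,0,0],"twist":[0,0,0],"gripper":-0.3}]'

```text
t: 29.52
tool_pos: [0.5291, 0.0012, 0.2516]
ee_rot: [-0.525, -0.475, 0.528, -0.469]
force: [-1.3, -0.6, 0.2]
grip_width: 0.0556
```

```bash
python3 - <<'E'
from h import *
st()
w=cams.read_camera('wrist')[:,:,::-1];a=cams.read_camera('scene')[:,:,::-1]
cv2.imwrite('pics/raw_w7.png',w);cv2.imwrite('pics/raw_s7.png',a)
import pickle;pickle.dump(cams.camera_model('wrist'),open('w7.pkl','wb'))
u=cv2.resize(w[0:300,166:366],(400,600),interpolation=cv2.INTER_CUBIC)
v=cv2.resize(a[130:205,215:295],(400,375),interpolation=cv2.INTER_CUBIC)
x=cv2.resize(a[205:385,60:252],(240,225))
r=np.zeros((600,400,3),np.uint8);r[:375]=v;r[375:,:240]=x
cv2.imwrite('pics/f.png',np.hstack([u,r]))
E
```

```text
29.5167 [0.5291 0.0012 0.2516] F [-1.3 -0.6  0.2] w 0.055580765905000704
[[-0.009  0.994 -0.11 ]
 [ 0.002 -0.11  -0.994]
 [-1.    -0.009 -0.001]]
```

View pics/f.png

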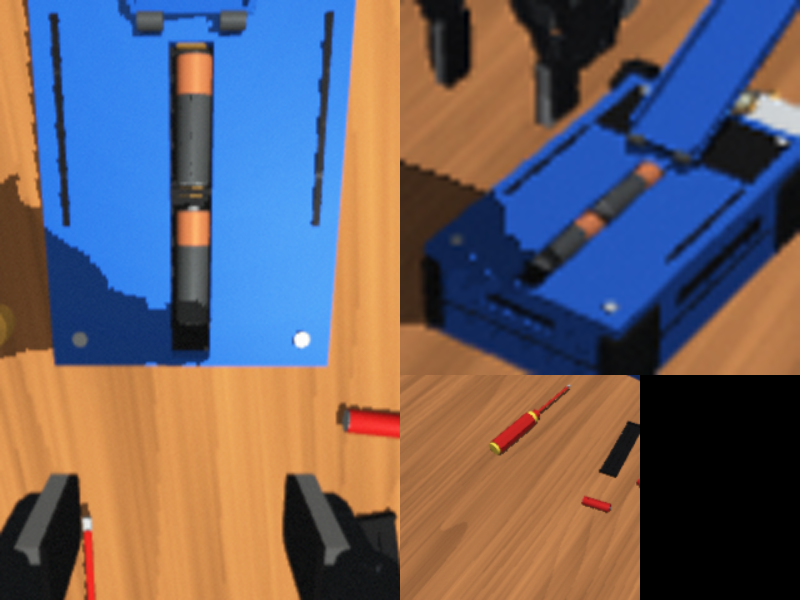

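The final view shows both cells in their pockets with copper ends toward the hinge and ports: cell B at (193,45-185), cell A at (193,205-320). The door is open and the driver lies flat on the bench. I'll do one quick numeric check of how they are seated.

```bash
python3 - <<'E'
from h import *
import pickle
M=pickle.load(open('w7.pkl','rb'));w=cv2.imread('pics/raw_w7.png')
c=166+193//2
print([(r,int(w[r,c-2:c+3].mean())) for r in list(range(18,32))+list(range(86,108))+list(range(146,178,1))])
for r in (60,75,115,130,140): print(r,w[r,c-16:c+17].max(1).tolist())
g=lambda r,z:px2w('wrist',(c+.3,r),z,M)
u=np.array([.113,.9936]);A=np.array([.538,.054])
for r in(22,26,93,98,103,122,150,155,160,163): print(r,((g(r,.0593)[:2]-A)@u*1000).round(1))
E
```

```text
[(18, 144), (19, 142), (20, 130), (21, 132), (22, 125), (23, 99), (24, 72), (25, 75), (26, 115), (27, 152), (28, 162), (29, 164), (30, 163), (31, 163), (86, 100), (87, 100), (88, 106), (89, 105), (90, 108), (91, 123), (92, 101), (93, 87), (94, 78), (95, 55), (96, 59), (97, 99), (98, 87), (99, 56), (100, 53), (101, 48), (102, 61), (103, 133), (104, 155), (105, 150), (106, 162), (107, 168), (146, 106), (147, 107), (148, 108), (149, 100), (150, 72), (151, 44), (152, 39), (153, 40), (154, 40), (155, 39), (156, 40), (157, 40), (158, 39), (159, 38), (160, 40), (161, 45), (162, 34), (163, 18), (164, 16), (165, 14), (166, 12), (167, 14), (168, 15), (169, 15), (170, 17), (171, 13), (172, 15), (173, 16), (174, 20), (175, 39), (176, 48), (177, 49)]
60 [240, 241, 240, 237, 190, 78, 28, 21, 34, 49, 60, 70, 78, 81, 91, 99, 103, 107, 105, 103, 101, 95, 88, 79, 71, 58, 158, 234, 242, 243, 243, 243, 243]
75 [241, 241, 241, 240, 224, 106, 32, 23, 35, 52, 64, 73, 81, 87, 97, 104, 110, 109, 104, 101, 98, 90, 84, 77, 61, 74, 205, 239, 243, 243, 244, 243, 244]
115 [241, 242, 242, 242, 238, 132, 39, 28, 76, 138, 176, 202, 221, 229, 233, 239, 248, 251, 250, 246, 239, 235, 228, 210, 148, 120, 236, 245, 244, 245, 244, 244, 244]
130 [241, 242, 241, 241, 237, 129, 37, 19, 33, 51, 61, 73, 80, 87, 94, 106, 111, 112, 109, 104, 96, 93, 86, 75, 49, 130, 236, 244, 245, 245, 244, 245, 246]
140 [241, 241, 241, 242, 237, 144, 48, 19, 30, 52, 64, 72, 83, 89, 98, 108, 115, 114, 113, 104, 97, 88, 81, 68, 55, 160, 238, 244, 244, 244, 245, 245, 244]
22 87.8
26 85.0
93 33.2
98 29.1
103 24.9
122 8.7
150 -16.5
155 -21.2
160 -25.9
163 -28.7
```

```bash
python3 -c "
from h import *
st();print(close_job())"
```

```text
29.6167 [0.5292 0.001  0.2517] F [-1.1 -0.3 -0.4] w 0.055403572665840735
[[-0.009  0.994 -0.11 ]
 [ 0.002 -0.11  -0.994]
 [-1.    -0.009 -0.001]]
the job is handed in; nothing more can be done
None
```

I opened the door, put both cells in and handed the job in at about 29.6 s. No verdict was reported.

- **Door:** I pushed the screwdriver blade into the middle of the slot. It met the latch tab on the first push, at about 5 N, and the door sprang open.
- **Screwdriver:** I laid it flat on the bench, with its tip about 0.1 m from the manifold.
- **Cells:** the far tray cell went into pocket B and the near one into pocket A. I released each just above the deck and let it drop in.

**Last checks:** in the final pictures the door leans back open and both copper (plus) ends point towards the hose ports. The cells measure within about 1 mm of the pocket centres along the bay. I judged that they were fully down only from their look and equal widths, because no height was measured. The screwdriver lies on the bench. I did not measure whether the adapter, meter and tape had moved, but nothing was seen to touch them.

**Disagreements:**
- The first wrist picture was about 10 mm off because the arm was still moving, so I discarded it.
- The cameras differed by up to about 2 mm on the manifold, and I used an average along the bay.
- Grip widths on the cells read about 2.5 mm under their nominal diameter, but they held.

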